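# Bolt the clay trap's cover down flat, crosswise

### The job

The cleaned clay trap's cover lies on its sponge gasket with its four crank screws only just started: tighten them clockwise, always going to the diagonally opposite screw next, first all four by about 30 degrees, then in a second round crosswise again until each is firmly tight (a push of about 12 N on its peg, never above 14 N), so that the cover goes down level and seats flat. Let go at the end and leave the other things alone.

Things in the scene. Friction and masses are not known exactly. Their poses are not given: they have to be found in the camera images.
- trap: Clay trap of the studio sink, fixed to the bench: a grey painted box 190 x 190 mm with a 220 mm square flange whose top is 100 mm above the bench, a grey pipe stub on its +y and its -y side, and a black sponge gasket 12 mm thick on the flange. Origin: centre of the underside, z up. The four screws stand at (+-45, +-45) mm in its x and y
- cover: Steel cover plate 206 x 206 x 8 mm on the springy gasket; it can sink and tilt, not shift. Origin: centre of its underside, 112 mm above the bench at the start; z is its normal. It seats on hidden metal stops after sinking 3.7 to 6.2 mm (differs each time, cannot be seen). One screw driven far ahead of the others tilts it; past 3 degrees or so the gasket is pinched
- grip_a (a point): Middle of the upright black peg of crank screw a (corner +x +y of the trap). Peg: round, 14 mm thick, 40 mm high, spins freely; the point is 24 mm above its foot, 160 mm above the bench at turn 0. It stands at the end of a flat steel crank, 34 mm from the screw's axis. The point's x runs from the axis to the peg, z up
- turn_a (a joint): Turn of screw a in rad, growing clockwise seen from above (tightening). At 0 its crank points 0.9 rad counter-clockwise of the outward diagonal of its corner. Starts between 0 and 0.15; the steep thread takes screw, crank and peg 4 mm down per rad. The cover comes home on its stop somewhere between 0.95 and 1.9 rad
- screw_a: Screw a; origin on its axis at its lower face, which presses on the cover. Stiff: pushing the peg across the crank takes 7 to 8 N to turn it; once the cover is home, some 1.3 N more per 0.1 rad. About 12 N is properly tight, under 9 loose, over 14 ruins the thread. The springy crank lets the peg run ahead by 0.014 rad per N. Wrist readings held still run 1 to 3 N low, so go by the rise (4 N)
- grip_b (a point): Middle of the upright black peg of crank screw b (corner -x +y of the trap). Peg: round, 14 mm thick, 40 mm high, spins freely; the point is 24 mm above its foot, 160 mm above the bench at turn 0. It stands at the end of a flat steel crank, 34 mm from the screw's axis. The point's x runs from the axis to the peg, z up
- turn_b (a joint): Turn of screw b in rad, growing clockwise seen from above (tightening). At 0 its crank points 0.9 rad counter-clockwise of the outward diagonal of its corner. Starts between 0 and 0.15; the steep thread takes screw, crank and peg 4 mm down per rad. The cover comes home on its stop somewhere between 0.95 and 1.9 rad
- screw_b: Screw b; origin on its axis at its lower face, which presses on the cover. Stiff: pushing the peg across the crank takes 7 to 8 N to turn it; once the cover is home, some 1.3 N more per 0.1 rad. About 12 N is properly tight, under 9 loose, over 14 ruins the thread. The springy crank lets the peg run ahead by 0.014 rad per N. Wrist readings held still run 1 to 3 N low, so go by the rise (4 N)
- grip_c (a point): Middle of the upright black peg of crank screw c (corner -x -y, diagonally opposite screw a of the trap). Peg: round, 14 mm thick, 40 mm high, spins freely; the point is 24 mm above its foot, 160 mm above the bench at turn 0. It stands at the end of a flat steel crank, 34 mm from the screw's axis. The point's x runs from the axis to the peg, z up
- turn_c (a joint): Turn of screw c in rad, growing clockwise seen from above (tightening). At 0 its crank points 0.9 rad counter-clockwise of the outward diagonal of its corner. Starts between 0 and 0.15; the steep thread takes screw, crank and peg 4 mm down per rad. The cover comes home on its stop somewhere between 0.95 and 1.9 rad
- screw_c: Screw c; origin on its axis at its lower face, which presses on the cover. Stiff: pushing the peg across the crank takes 7 to 8 N to turn it; once the cover is home, some 1.3 N more per 0.1 rad. About 12 N is properly tight, under 9 loose, over 14 ruins the thread. The springy crank lets the peg run ahead by 0.014 rad per N. Wrist readings held still run 1 to 3 N low, so go by the rise (4 N)
- grip_d (a point): Middle of the upright black peg of crank screw d (corner +x -y, diagonally opposite screw b of the trap). Peg: round, 14 mm thick, 40 mm high, spins freely; the point is 24 mm above its foot, 160 mm above the bench at turn 0. It stands at the end of a flat steel crank, 34 mm from the screw's axis. The point's x runs from the axis to the peg, z up
- turn_d (a joint): Turn of screw d in rad, growing clockwise seen from above (tightening). At 0 its crank points 0.9 rad counter-clockwise of the outward diagonal of its corner. Starts between 0 and 0.15; the steep thread takes screw, crank and peg 4 mm down per rad. The cover comes home on its stop somewhere between 0.95 and 1.9 rad
- screw_d: Screw d; origin on its axis at its lower face, which presses on the cover. Stiff: pushing the peg across the crank takes 7 to 8 N to turn it; once the cover is home, some 1.3 N more per 0.1 rad. About 12 N is properly tight, under 9 loose, over 14 ruins the thread. The springy crank lets the peg run ahead by 0.014 rad per N. Wrist readings held still run 1 to 3 N low, so go by the rise (4 N)
- bowl: Terracotta bowl, 120 mm across, 55 mm high; leave alone. Origin at its underside
- jar: Glaze jar, 66 mm across, 85 mm high; leave alone. Origin at its underside
- spatula: Spatula with a wooden handle lying on the bench; leave alone. Origin at its underside

How it is judged:
On the way:
1. first round: all four screws turned in past 0.35 rad (value of joint each of turn_a, turn_b, turn_c, turn_d above 0.35 rad), for 0.1 s.
At the end, for the whole second after the job is handed in: Every one of the four screws presses on the cover with 14 N or more (about 9 N at the peg), which means the cover is home on its stops, and the cover lies flat within 0.012 rad (contact force between each of screw_a, screw_b, screw_c, screw_d and cover above 14 N and angle between cover's own z axis and vertical below 0.012 rad); the robot touches nothing.
It fails at once if a screw was overtightened (it presses on the cover with more than 60 N, over 14 N at the peg) (contact force between any of screw_a, screw_b, screw_c, screw_d and cover above 60 N).
It fails at once if the cover was tilted by more than 0.06 rad (3.5 degrees) (angle between cover's own z axis and vertical above 0.06 rad).
It fails at once if a screw was driven past 0.9 rad before all the others had had their first round (0.35 rad) (value of joint any of turn_a, turn_b, turn_c, turn_d above 0.9 rad and value of joint any of turn_a, turn_b, turn_c, turn_d below 0.35 rad).
It fails at once if not crosswise: two neighbouring screws were past 0.35 rad with both others under 0.35, or two neighbouring screws were tight (14 N) with both others loose (((value of joint each of turn_a, turn_b above 0.35 rad and value of joint each of turn_c, turn_d below 0.35 rad) or (value of joint each of turn_b, turn_c above 0.35 rad and value of joint each of turn_d, turn_a below 0.35 rad) or (value of joint each of turn_c, turn_d above 0.35 rad and value of joint each of turn_a, turn_b below 0.35 rad) or (value of joint each of turn_d, turn_a above 0.35 rad and value of joint each of turn_b, turn_c below 0.35 rad)) or ((contact force between each of screw_a, screw_b and cover above 14 N and contact force between each of screw_c, screw_d and cover below 14 N) or (contact force between each of screw_b, screw_c and cover above 14 N and contact force between each of screw_d, screw_a and cover below 14 N) or (contact force between each of screw_c, screw_d and cover above 14 N and contact force between each of screw_a, screw_b and cover below 14 N) or (contact force between each of screw_d, screw_a and cover above 14 N and contact force between each of screw_b, screw_c and cover below 14 N))).
It fails at once if the bowl, the jar or the spatula was moved by more than 30 mm (distance of any of bowl, jar, spatula from where it was at the start of the episode above 0.03 m).
It also fails if it takes over 72 s, if anything falls off the work surface, if the arm or the gripper's body presses on something with over 40 N, if the wrist force passes 120 N, or if a joint passes its speed limit or range.

### The arm

A 6-joint arm with a two-finger parallel gripper is mounted at the origin on the work surface. World frame = base frame: x ahead of the robot, y to its left, z up, the work surface at z = 0. Lengths are in m, angles in rad, forces in N, time in s.
With the tool pointing down it reaches from about 0.35 to 0.725 m from the base axis. Payload 4.3 kg.
Tool frame: the origin (TCP) lies midway between the tips of the shut fingers; the grasp point (between the pads) lies manip.grip_depth behind it (manip.grip_depth is the distance from the TCP to the grasp point, in m); z points along the fingers, y is the direction in which the jaws open and shut (so a half turn about z gives the same grasp; the last joint's range is limited). The gripper opens to 85 mm and grips with 20 to 120 N. Pads are 22 mm wide; open, the fingers measure 114 mm over their backs; the gripper's body (76 mm by 85 mm) begins 54 mm behind the grasp point. The pads swing forward as they close: fully open they stand 13 mm farther back than shut.
Start: joints at [1.01, 0.377, 0.081, 1.274, 0, 1.46], TCP at [0.251, 0.518, 0.202] pointing down, gripper open.
Joint ranges: [-2.72, 2.72], [-0.84, 1.66], [-1.02, 1.22], [-1.77, 2.12], [-1.37, 1.28], [-3.14, 3.14]. Speed limits (rad/s): [2.57, 2.57, 3.14, 3.14, 3.14, 3.14].

### API

Orientations are given as a unit quaternion [w, x, y, z].
In Python, from station import manip gives the robot as it stands.
- The arm moves only by the tool jog_arm, never from a script. Its argument "deltas" is a list of rows, each an object of numbers: "x", "y", "z": the shift along the tool's x, y, z in mm; "yaw": the turn about the tool's z in degrees. In form: [{"x": .., "y": .., "z": .., "yaw": ..}, ...]. A call has 1 to 20 rows; each row is the pose to reach, as a shift and turn from the pose commanded when the call began, along the tool's axes at that moment; what a row does not reach only later rows make up. A row lasts 1/10 s, in which the tool goes at most 50 mm and 8.59 degrees, less where a joint would pass 70% of its speed; a pose out of reach is approached as far as the arm can. A call with a gripper value outside its range is refused whole. "hand" is the opening, from 0 (shut) to 1 (fully open), set as the call begins (left out, the last holds). The fingers move at their own pace and stop on an object; "force" is the grip in N (left out, the last holds). Time passes only in rows, so rows that repeat a pose let the fingers close. It gives the time, the measured TCP pose, the force and the opening at its end, in the units of the state.
- manip.get_obs(): the state, without advancing time (a new reading comes with each control period).
- manip.read_camera(name): name is "scene" or "top" or "wrist"; returns a dict with "pixels" (384x512x3 uint8, red, green, blue), "fx", "fy", "cx", "cy" (pixels), "extrinsics" (4x4, takes a point from camera to world coordinates); the wrist camera has in their place "mount" (4x4, takes a point from camera to tool coordinates, whose origin is the TCP and whose axes are the flange's). Camera axes: x right, y up, looking along -z (the intrinsics and any distortion apply to the point x, -y, -z); pixel columns grow to the right and rows downward; lengths in m; the calibration is good to about 2 mm. The wrist camera is an equidistant fisheye: a pixel r from the principal point sees the ray r / f radians off the axis. A picture is of the moment at which its call begins: read the wrist's pose just before it. There is no depth.
- manip.finish_job(): hands the job in, once; it reports no verdict.
The state is a dict: "t": time; "qpos": joint angles; "joint_velocities": joint speeds; "joint_torque": joint torques, N m; "tool_pos": TCP position; "tool_rot": TCP orientation; "ft_force": force on the tool from outside, world axes, zero at the start; "torque": the same for the moment, N m; "grip_width": finger opening in m.
Only numpy, scipy, OpenCV 4.12 (cv2) and the standard library are available. Lean on these libraries where they do the work, as an engineer would, in place of code of your own. Each camera call takes 0.05 s, during which the arm holds its last target. There are 200 camera calls.

## Working session

There is one attempt and no reset: what is moved stays moved. The work goes in short steps, Python scripts to look and compute and a tool call to move; the robot and the scene stay as the last step left them, time stands still between calls to the robot, and variables do not carry over. Pictures are saved under pics/ and viewed, about 8 in all and at most 12, crops included, and the job is handed in when it is done.

Besides the shell and the picture viewer there is one more tool, called as name(argument=value, ...), one argument or row to a line, values as JSON. jog_arm: Moves the arm, as the interface text tells. Its arguments: {"type":"object","properties":{"deltas":{"type":"array","items":{"type":"object","properties":{"x":{"type":"number"},"y":{"type":"number"},"z":{"type":"number"},"yaw":{"type":"number"}}}},"hand":{"type":"number"},"force":{"type":"number"}},"required":["deltas"]}

```bash
mkdir -p pics; ls; cat > h.py <<'E'
import numpy as np, cv2
from station import manip
def snap(n,f):
    c=manip.read_camera(n); cv2.imwrite(f'pics/{f}.png',cv2.cvtColor(c['pixels'],cv2.COLOR_RGB2BGR)); np.save(f'pics/{f}.npy',c,allow_pickle=True); return c
def onplane(c,u,v,z):
    E=c['extrinsics']; d=E[:3,:3]@np.array([(u-c['cx'])/c['fx'],-(v-c['cy'])/c['fy'],-1]); o=E[:3,3]
    return o+d*(z-o[2])/d[2]
def proj(c,p):
    q=np.linalg.inv(c['extrinsics'])@np.append(p,1); return np.array([c['cx']+c['fx']*q[0]/-q[2], c['cy']-c['fy']*q[1]/-q[2]])
E
python3 - <<'E'
from h import *
print(manip.get_obs(), manip.grip_depth)
c=snap('top','top1'); print({k:v for k,v in c.items() if k!='pixels'})
c=snap('scene','sc1'); print({k:v for k,v in c.items() if k!='pixels'})
E
```

```text
pics
{'t': 0.0, 'qpos': array([ 1.00963755e+00,  3.78105130e-01,  7.96538778e-02,  1.27438157e+00,
       -1.60533545e-05,  1.46051255e+00]), 'joint_velocities': array([ 0.00021917,  0.00044221,  0.00024311,  0.00104575, -0.00078956,
       -0.00187573]), 'joint_torque': array([-6.28335511e-05, -4.63606310e+01,  2.69875824e+01,  2.07947037e-02,
       -2.20987758e-04,  2.55188127e-05]), 'tool_pos': array([0.25017696, 0.51695013, 0.20134774]), 'tool_rot': array([-3.27883160e-04,  2.23532687e-01,  9.74695902e-01, -9.64045599e-04]), 'ft_force': array([-0.68681852, -0.04541801,  0.08737013]), 'torque': array([-0.01934451,  0.01520325,  0.00585377]), 'grip_width': 0.08534696849105998} 0.0187
{'fx': 363.52912994860566, 'fy': 363.52912994860566, 'cx': 253.85865098998983, 'cy': 193.60807463168246, 'extrinsics': array([[ 0.0058187 ,  0.98901797, -0.14768072,  0.45042343],
       [-0.99966027,  0.0020009 , -0.02598715,  0.00385792],
       [-0.02540626,  0.14778177,  0.98869362,  0.9667796 ],
       [ 0.        ,  0.        ,  0.        ,  1.        ]])}
{'fx': 353.3549930772545, 'fy': 353.3549930772545, 'cx': 256.2797912779266, 'cy': 195.13509240269968, 'extrinsics': array([[ 0.27795577, -0.80480212,  0.52443697,  1.00603547],
       [ 0.96059244,  0.23381925, -0.15030212, -0.08912344],
       [-0.00165999,  0.54554753,  0.83807824,  0.84038526],
       [ 0.        ,  0.        ,  0.        ,  1.        ]])}
```

View pics/top1.png

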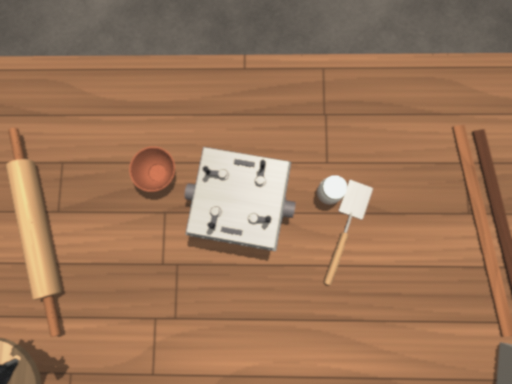

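View pics/sc1.png

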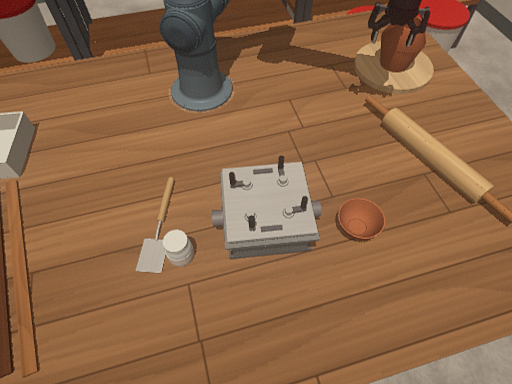

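```bash
python3 - <<'E'
from h import *
for f,box in (('top1',(175,135,305,265)),('sc1',(205,145,330,265))):
    c=np.load(f'pics/{f}.npy',allow_pickle=True).item(); im=c['pixels']; x0,y0,x1,y1=box
    hsv=cv2.cvtColor(im,cv2.COLOR_RGB2HSV)
    m=((hsv[...,1]<45)&(hsv[...,2]>120)).astype(np.uint8); mm=np.zeros_like(m); mm[y0:y1,x0:x1]=m[y0:y1,x0:x1]
    mm=cv2.morphologyEx(mm,cv2.MORPH_CLOSE,np.ones((9,9)));
    mm=cv2.morphologyEx(mm,cv2.MORPH_OPEN,np.ones((15,15)))
    k=max(cv2.findContours(mm,0,2)[0],key=cv2.contourArea)
    e=cv2.approxPolyDP(cv2.convexHull(k),8,True)[:,0]
    P=np.array([onplane(c,*p,.12)[:2] for p in e]); print(f,e.tolist(),'\n',P.round(4),P.mean(0),np.linalg.norm(P-np.roll(P,1,0),axis=1).round(4))
    d=(im.max(2)<45).astype(np.uint8); n,l,s,ce=cv2.connectedComponentsWithStats(d[y0:y1,x0:x1])
    for i in range(1,n):
        if s[i,4]>12: print(s[i,:5]+[x0,y0,0,0,0],ce[i]+[x0,y0], onplane(c,*(ce[i]+[x0,y0]),.16)[:2].round(4))
    cv2.imwrite(f'pics/{f}c.png',cv2.resize(cv2.cvtColor(im[y0:y1,x0:x1],cv2.COLOR_RGB2BGR),None,fx=3,fy=3,interpolation=2))
a=cv2.imread('pics/top1c.png');b=cv2.imread('pics/sc1c.png');b=cv2.copyMakeBorder(b,0,a.shape[0]-b.shape[0],0,0,0)
cv2.imwrite('pics/both.png',np.hstack([a,b]))
c=manip.read_camera('wrist'); print({k:v for k,v in c.items() if k!='pixels'})
E
```

```text
top1 [[203, 150], [287, 161], [275, 246], [189, 233]] 
 [[ 0.6828  0.1492]
 [ 0.6556 -0.0524]
 [ 0.455  -0.0233]
 [ 0.4838  0.1767]] [0.56932218 0.06255016] [0.2009 0.2035 0.2027 0.202 ]
sc1 [[301, 164], [316, 239], [226, 246], [223, 169]] 
 [[ 0.4954  0.1775]
 [ 0.7059  0.1364]
 [ 0.6661 -0.0621]
 [ 0.4549 -0.0195]] [0.58057833 0.05806961] [0.2011 0.2145 0.2024 0.2155]
{'fx': 297.3186396354542, 'fy': 297.3186396354542, 'cx': 255.0944731071003, 'cy': 191.41285693422105, 'mount': array([[ 6.72768683e-04,  9.66050986e-01,  2.58350613e-01,
         6.46872045e-02],
       [ 9.99999765e-01, -6.16235561e-04, -2.99800155e-04,
         2.09111054e-04],
       [-1.30417400e-04,  2.58350754e-01, -9.66051174e-01,
        -1.71926705e-01],
       [ 0.00000000e+00,  0.00000000e+00,  0.00000000e+00,
         1.00000000e+00]])}
```

View pics/both.png

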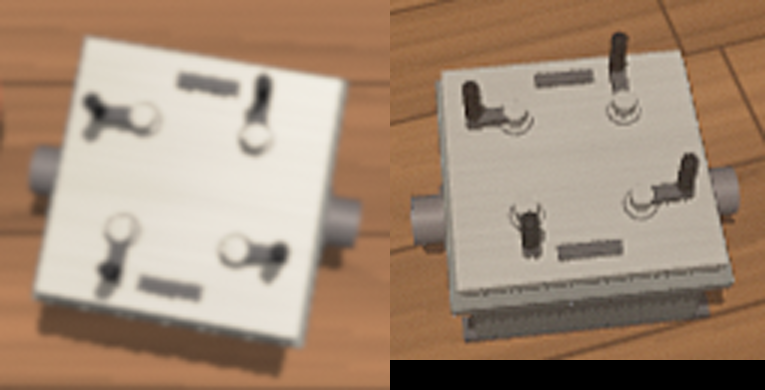

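jog_arm(
  deltas=[
    {"x": -485,"y": -270,"z": -50,"yaw": -25.8},
    {"x": -485,"y": -270,"z": -50,"yaw": -25.8},
    {"x": -485,"y": -270,"z": -50,"yaw": -25.8},
    {"x": -485,"y": -270,"z": -50,"yaw": -25.8},
    {"x": -485,"y": -270,"z": -50,"yaw": -25.8},
    {"x": -485,"y": -270,"z": -50,"yaw": -25.8},
    {"x": -485,"y": -270,"z": -50,"yaw": -25.8},
    {"x": -485,"y": -270,"z": -50,"yaw": -25.8},
    {"x": -485,"y": -270,"z": -50,"yaw": -25.8},
    {"x": -485,"y": -270,"z": -50,"yaw": -25.8},
    {"x": -485,"y": -270,"z": -50,"yaw": -25.8},
    {"x": -485,"y": -270,"z": -50,"yaw": -25.8},
    {"x": -485,"y": -270,"z": -50,"yaw": -25.8},
    {"x": -485,"y": -270,"z": -50,"yaw": -25.8},
  ],
  hand=0.35,
)

```text
t: 1.55
tool_pos: [0.569, 0.0634, 0.2518]
tool_rot: [-0.001, 0.001, 1.0, 0.0]
ft_force: [0.1, -0.1, -0.4]
grip_width: 0.0303
```

```bash
cat >> h.py <<'E'
from scipy.spatial.transform import Rotation as R
def wray(c,o,u,v):
    d=np.array([u-c['cx'],-(v-c['cy'])]); r=np.hypot(*d); th=r/c['fx']
    k=np.array([*(np.sin(th)*d/max(r,1e-9)),-np.cos(th)])
    M=c['mount']; q=R.from_quat(np.roll(o['tool_rot'],-1)).as_matrix()
    return o['tool_pos']+q@M[:3,3], q@M[:3,:3]@k
def wplane(c,o,u,v,z):
    p,d=wray(c,o,u,v); return p+d*(z-p[2])/d[2]
def wproj(c,o,P):
    M=c['mount']; q=R.from_quat(np.roll(o['tool_rot'],-1)).as_matrix()
    k=M[:3,:3].T@(q.T@(np.array(P)-o['tool_pos'])-M[:3,3]); th=np.arccos(-k[2]/np.linalg.norm(k)); d=k[:2]/np.hypot(*k[:2])*th*c['fx']
    return np.array([c['cx']+d[0],c['cy']-d[1]])
E
python3 - <<'E'
from h import *
o=manip.get_obs(); c=snap('wrist','w1'); np.save('pics/o1.npy',o,allow_pickle=True)
print(o['t'],o['tool_pos'],o['tool_rot'],o['grip_width'],o['qpos'],o['ft_force'])
for P in ((.62,.101,.135),(.531,.1134,.135),(.518,.0245,.135),(.6073,.0116,.135)): print(wproj(c,o,P).round(1))
E
```

```text
1.55 [0.56902845 0.06335575 0.25182793] [-5.97177761e-04  5.95603837e-04  9.99999586e-01  3.42922947e-04] 0.030257510213758353 [-3.11667217e-04  3.68326390e-01  1.94862887e-01  1.39852698e+00
  6.86184880e-04  8.79131102e-04] [ 0.14341968 -0.12158781 -0.40831814]
[290.9 226.9]
[306.  141.6]
[214.9 128.3]
[205.2 215.5]
```

View pics/w1.png

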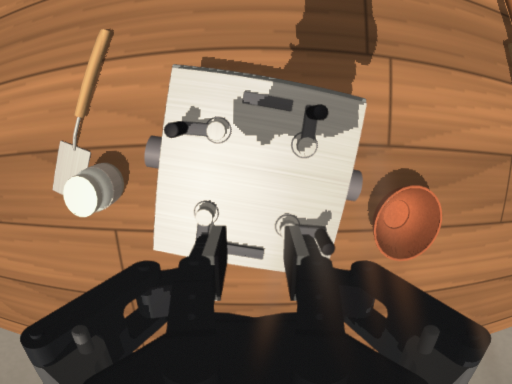

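```bash
python3 - <<'E'
from h import *
c=np.load('pics/w1.npy',allow_pickle=True).item(); o=np.load('pics/o1.npy',allow_pickle=True).item()
H={}
for n,p in dict(A=(288,224),B=(305,145.5),C=(217.5,130),D=(206,212)).items(): H[n]=wplane(c,o,*p,.136)[:2]; print(n,H[n].round(4))
cen=sum(H.values())/4; print('cen',cen)
ax=(H['A']-H['B']+H['D']-H['C']); print('yaw',np.arctan2(ax[1],ax[0]), np.linalg.norm(ax)/2, 'y',np.linalg.norm(H['A']-H['D']+H['B']-H['C'])/2)
im=c['pixels']; g=(im.max(2)<22).astype(np.uint8)
for n,(u,v) in dict(A=(322,235),B=(318,112),C=(177,129)).items():
    P=wplane(c,o,u,v,.1755)[:2]; d=P-H[n]; print(n,P.round(4),np.linalg.norm(d).round(4),np.degrees(np.arctan2(d[1],d[0])).round(1))
cv2.imwrite('pics/w1c.png',cv2.resize(cv2.cvtColor(im[60:280,140:380],cv2.COLOR_RGB2BGR),None,fx=3,fy=2.7,interpolation=2))
E
```

```text
A [0.6163 0.0977]
B [0.5347 0.1123]
C [0.5197 0.0271]
D [0.6031 0.0128]
cen [0.56848108 0.06249165]
yaw -0.17373564580753717 0.08378325299634032 y 0.08621448785268847
A [0.6124 0.1252] 0.0277 98.2
B [0.5019 0.1162] 0.0331 173.4
C [ 0.5158 -0.0028] 0.0302 -97.4
```

View pics/w1c.png

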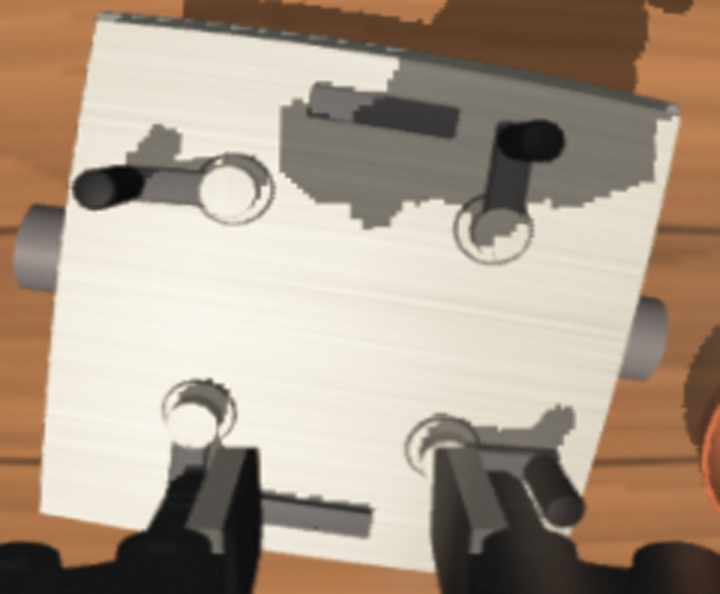

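```bash
python3 - <<'E'
from h import *
c=np.load('pics/w1.npy',allow_pickle=True).item(); o=np.load('pics/o1.npy',allow_pickle=True).item()
W=lambda x,y:(140+x/3,60+y/2.7)
H={}
for n,p in dict(A=(443,447),B=(493,229),C=(236,188),D=(200,412)).items(): H[n]=wplane(c,o,*W(*p),.121)[:2]; print(n,H[n].round(4))
cen=sum(H.values())/4; print('cen',cen)
ax=(H['A']-H['B']+H['D']-H['C']); print('yaw',np.arctan2(ax[1],ax[0]), np.linalg.norm(ax)/2, 'y',np.linalg.norm(H['A']-H['D']+H['B']-H['C'])/2)
y=-.15;Rm=np.array([[np.cos(y),-np.sin(y)],[np.sin(y),np.cos(y)]])
for n,l in dict(A=(1,1),B=(-1,1),C=(-1,-1),D=(1,-1)).items(): 
    S=cen+Rm@np.array(l)*.045; t0=np.arctan2(l[1],l[0])+y+.9
    print(n,'axis',S.round(4),'peg@.07',(S+.034*np.array([np.cos(t0-.07),np.sin(t0-.07)])).round(4))
    H[n]=S
for n,p in dict(A=(565,506),B=(547,141),C=(95,188)).items():
    P=wplane(c,o,*W(*p),.176)[:2]; d=P-H[n]; print(n,P.round(4),np.linalg.norm(d).round(4),np.degrees(np.arctan2(d[1],d[0])).round(1))
t=np.load('pics/top1.npy',allow_pickle=True).item()
for n,p in dict(A=(92,101),B=(108,277),C=(281,252),D=(264,82)).items():
    P=onplane(t,175+p[0]/3,135+p[1]/3,.174)[:2]; d=P-H[n]; print('top',n,P.round(4),np.linalg.norm(d).round(4),np.degrees(np.arctan2(d[1],d[0])).round(1))
E
```

```text
A [0.624  0.0992]
B [0.5356 0.1142]
C [0.5201 0.0265]
D [0.609  0.0109]
cen [0.57217359 0.06267639]
yaw -0.17078938336457555 0.08991354278362759 y 0.08933232383377268
A axis [0.6234 0.1004] peg@.07 [0.627  0.1343]
B axis [0.5344 0.1139] peg@.07 [0.5006 0.1175]
C axis [0.521  0.0249] peg@.07 [ 0.5174 -0.0089]
D axis [0.6099 0.0115] peg@.07 [0.6438 0.0079]
A [0.6251 0.1323] 0.0319 86.9
B [0.5019 0.1198] 0.033 169.7
C [ 0.5161 -0.0075] 0.0327 -98.4
top A [0.625  0.1328] 0.0324 87.1
top B [0.4942 0.1178] 0.0404 174.4
top C [ 0.5129 -0.0079] 0.0338 -103.7
top D [0.6395 0.0047] 0.0303 -12.9
```

jog_arm(
  deltas=[
    {"x": -30,"y": 37,"z": 20},
    {"x": -56,"y": 69.5,"z": 50},
    {"x": -56,"y": 69.5,"z": 65},
    {"x": -56,"y": 69.5,"z": 90},
    {"x": -56,"y": 69.5,"z": 109},
    {"x": -56,"y": 69.5,"z": 109},
  ],
)

```text
invalid input
```

jog_arm(
  deltas=[
    {"x": 0},
    {"x": 0},
    {"x": 0},
    {"x": 0},
  ],
  hand=0,
  force=50,
)

```text
invalid input
```

jog_arm(
  deltas=[
    {"x": -30,"y": 37,"z": 20,"yaw": 0},
    {"x": -56,"y": 69.5,"z": 50,"yaw": 0},
    {"x": -56,"y": 69.5,"z": 65,"yaw": 0},
    {"x": -56,"y": 69.5,"z": 90,"yaw": 0},
    {"x": -56,"y": 69.5,"z": 109,"yaw": 0},
    {"x": -56,"y": 69.5,"z": 109,"yaw": 0},
  ],
)

```text
t: 2.2
tool_pos: [0.6219, 0.1343, 0.1401]
tool_rot: [-0.003, -0.001, 1.0, -0.0]
ft_force: [-1.6, 0.3, -0.6]
grip_width: 0.0302
```

jog_arm(
  deltas=[
    {"x": 0,"y": 0,"z": 0,"yaw": 0},
    {"x": 0,"y": 0,"z": 0,"yaw": 0},
    {"x": 0,"y": 0,"z": 0,"yaw": 0},
    {"x": 0,"y": 0,"z": 0,"yaw": 0},
  ],
  hand=0,
  force=50,
)

```text
t: 2.6
tool_pos: [0.6257, 0.1327, 0.1443]
tool_rot: [0.001, 0.0, 1.0, 0.0]
ft_force: [-0.6, -0.7, 0.8]
grip_width: 0.0084
```

jog_arm(
  deltas=[
    {"x": 0,"y": 0,"z": 0,"yaw": 0},
    {"x": 0,"y": 0,"z": 0,"yaw": 0},
  ],
)

```text
t: 2.8
tool_pos: [0.6259, 0.1328, 0.1442]
tool_rot: [0.001, 0.0, 1.0, 0.0]
ft_force: [-1.3, -0.9, 1.3]
grip_width: 0.0086
```

```bash
python3 - <<'E'
from h import *
o=manip.get_obs(); print(o['grip_width'],o['tool_pos'],o['ft_force'])
c=snap('wrist','w2'); c2=snap('scene','sc2'); 
a=c['pixels'][130:384,100:420]; b=cv2.resize(c2['pixels'][90:270,200:380],None,fx=2,fy=2,interpolation=2)[:254]
cv2.imwrite('pics/w2c.png',cv2.cvtColor(np.hstack([a,b]),cv2.COLOR_RGB2BGR))
E
```

```text
0.008614643628086243 [0.62592411 0.13282148 0.1441577 ] [-1.31202481 -0.89489833  1.31696024]
```

View pics/w2c.png

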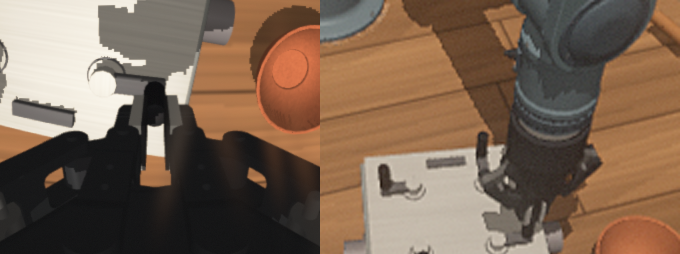

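```bash
python3 - <<'E'
from h import *
o=manip.get_obs();c=np.load('pics/w2.npy',allow_pickle=True).item()
for v in (212,216,220,225,230,236,240): print(v,wplane(c,o,255,v,.176).round(4))
for z in (.14,.16,.176): print(z,wproj(c,o,(.6259,.1328,z)).round(0))
a=cv2.resize(c['pixels'][190:310,205:305],None,fx=6,fy=5,interpolation=2); a=cv2.convertScaleAbs(a,alpha=2.5,beta=20)
cv2.imwrite('pics/w2d.png',cv2.cvtColor(a,cv2.COLOR_RGB2BGR))
E
```

```text
212 [0.6093 0.1328 0.176 ]
216 [0.6114 0.1328 0.176 ]
220 [0.6135 0.1328 0.176 ]
225 [0.6162 0.1328 0.176 ]
230 [0.619  0.1328 0.176 ]
236 [0.6223 0.1328 0.176 ]
240 [0.6246 0.1328 0.176 ]
0.14 [255. 218.]
0.16 [255. 231.]
0.176 [255. 242.]
```

View pics/w2d.png

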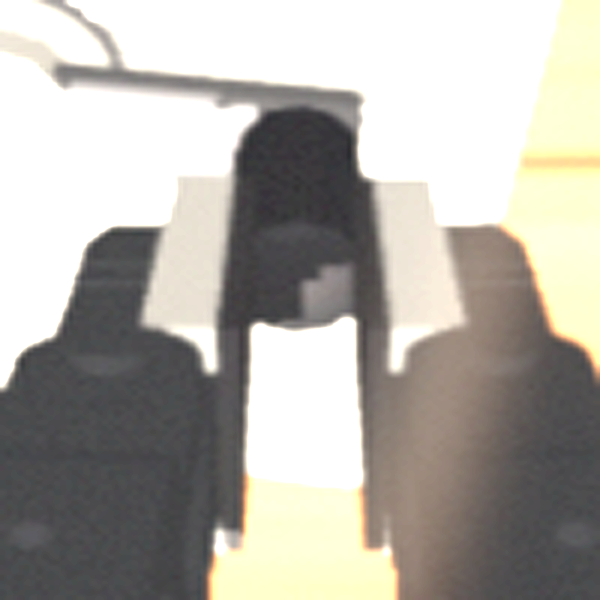

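jog_arm(
  deltas=[
    {"x": -2.5,"y": -0.4,"z": 0.2,"yaw": 0},
    {"x": -5.0,"y": -0.9,"z": 0.5,"yaw": 0},
    {"x": -7.5,"y": -1.6,"z": 0.8,"yaw": 0},
    {"x": -9.8,"y": -2.6,"z": 1.0,"yaw": 0},
    {"x": -12.1,"y": -3.7,"z": 1.3,"yaw": 0},
    {"x": -14.4,"y": -4.9,"z": 1.6,"yaw": 0},
    {"x": -16.5,"y": -6.3,"z": 1.8,"yaw": 0},
    {"x": -18.5,"y": -7.9,"z": 2.1,"yaw": 0},
  ],
)

```text
t: 3.7
tool_pos: [0.6429, 0.1266, 0.1419]
tool_rot: [-0.001, -0.0, 1.0, 0.002]
ft_force: [-6.0, 2.4, 6.5]
grip_width: 0.0087
```

jog_arm(
  deltas=[
    {"x": 0,"y": 0,"z": 0,"yaw": 0},
    {"x": 0,"y": 0,"z": 0,"yaw": 0},
    {"x": 0,"y": 0,"z": -30,"yaw": 0},
    {"x": 10,"y": -10,"z": -56,"yaw": 0},
    {"x": 44,"y": -46,"z": -60,"yaw": 0},
    {"x": 78,"y": -81,"z": -60,"yaw": 0},
    {"x": 108,"y": -112,"z": -60,"yaw": 0},
    {"x": 127.5,"y": -132,"z": -50,"yaw": 0},
    {"x": 127.5,"y": -132,"z": -35,"yaw": 0},
    {"x": 127.5,"y": -132,"z": -10,"yaw": 0},
    {"x": 127.5,"y": -132,"z": -1,"yaw": 0},
  ],
  hand=0.35,
)

```text
t: 4.8
tool_pos: [0.5152, -0.0074, 0.1402]
tool_rot: [-0.001, 0.001, 1.0, 0.0]
ft_force: [-0.7, 0.6, -0.8]
grip_width: 0.0298
```

jog_arm(
  deltas=[
    {"x": 0,"y": 0,"z": 0,"yaw": 0},
    {"x": 0,"y": 0,"z": 0,"yaw": 0},
    {"x": 0,"y": 0,"z": 0,"yaw": 0},
    {"x": 0,"y": 0,"z": 0,"yaw": 0},
  ],
  hand=0,
)

```text
t: 5.2
tool_pos: [0.5161, -0.0075, 0.142]
tool_rot: [-0.001, 0.0, 1.0, -0.0]
ft_force: [-0.9, -3.6, -7.8]
grip_width: 0.0101
```

```bash
python3 - <<'E'
from h import *
o=manip.get_obs(); print(o['grip_width'],o['tool_pos'],o['ft_force'])
c=snap('wrist','w3')
a=cv2.resize(c['pixels'][190:310,205:305],None,fx=6,fy=5,interpolation=2); a=cv2.convertScaleAbs(a,alpha=2.5,beta=20)
cv2.imwrite('pics/w3d.png',cv2.cvtColor(a,cv2.COLOR_RGB2BGR))
E
```

```text
0.010081199645251945 [ 0.5160544  -0.00745314  0.1419513 ] [-0.9175474  -3.5523125  -7.81953321]
```

View pics/w3d.png

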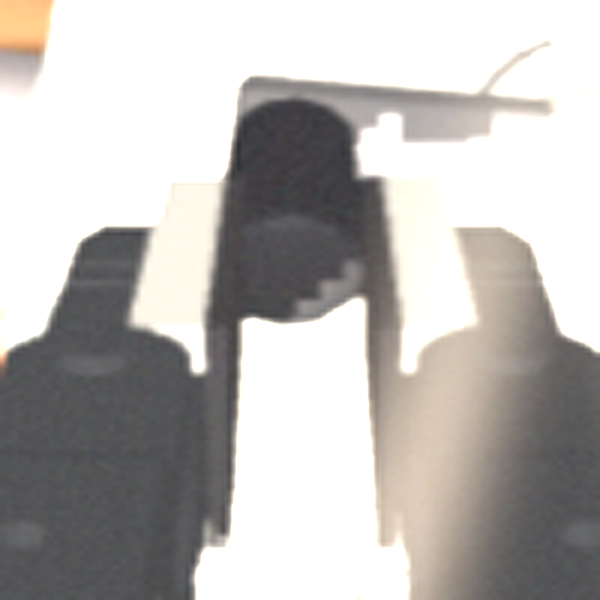

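jog_arm(
  deltas=[
    {"x": 2.5,"y": 0.4,"z": 0.4,"yaw": 0},
    {"x": 5.0,"y": 0.9,"z": 0.8,"yaw": 0},
    {"x": 7.5,"y": 1.6,"z": 1.1,"yaw": 0},
    {"x": 9.8,"y": 2.6,"z": 1.3,"yaw": 0},
    {"x": 12.1,"y": 3.7,"z": 1.6,"yaw": 0},
    {"x": 14.4,"y": 4.9,"z": 1.8,"yaw": 0},
    {"x": 16.5,"y": 6.3,"z": 2.0,"yaw": 0},
    {"x": 18.5,"y": 7.9,"z": 2.2,"yaw": 0},
  ],
)

```text
t: 6.05
tool_pos: [0.5007, -0.0013, 0.141]
tool_rot: [0.003, 0.001, 1.0, -0.002]
ft_force: [5.2, -9.1, -9.1]
grip_width: 0.0101
```

jog_arm(
  deltas=[
    {"x": 1.9,"y": 1.7,"z": 0.5,"yaw": 0},
    {"x": 1.9,"y": 1.7,"z": 0.7,"yaw": 0},
  ],
)

```text
t: 6.25
tool_pos: [0.4981, 0.0006, 0.1403]
tool_rot: [0.002, 0.001, 1.0, -0.002]
ft_force: [3.3, -7.5, -5.8]
grip_width: 0.0099
```

jog_arm(
  deltas=[
    {"x": 0,"y": 0,"z": 0,"yaw": 0},
    {"x": 0,"y": 0,"z": 0,"yaw": 0},
    {"x": 0,"y": 0,"z": -30,"yaw": 0},
    {"x": 0,"y": 10,"z": -58,"yaw": 0},
    {"x": -2,"y": 50,"z": -60,"yaw": 0},
    {"x": -4,"y": 90,"z": -60,"yaw": 0},
    {"x": -4,"y": 115.5,"z": -50,"yaw": 0},
    {"x": -4,"y": 115.5,"z": -35,"yaw": 0},
    {"x": -4,"y": 115.5,"z": -12,"yaw": 0},
    {"x": -4,"y": 115.5,"z": -3,"yaw": 0},
  ],
  hand=0.35,
)

```text
t: 7.25
tool_pos: [0.4991, 0.1192, 0.1414]
tool_rot: [-0.001, -0.0, 1.0, 0.001]
ft_force: [-0.5, 0.2, -0.1]
grip_width: 0.0299
```

jog_arm(
  deltas=[
    {"x": 0,"y": 0,"z": 0,"yaw": 0},
    {"x": 0,"y": 0,"z": 0,"yaw": 0},
    {"x": 0,"y": 0,"z": 0,"yaw": 0},
    {"x": 0,"y": 0,"z": 0,"yaw": 0},
  ],
  hand=0,
)

```text
t: 7.65
tool_pos: [0.4998, 0.1181, 0.1426]
tool_rot: [-0.0, 0.0, 1.0, 0.0]
ft_force: [-2.5, 0.0, -3.0]
grip_width: 0.0092
```

```bash
python3 - <<'E'
from h import *
o=manip.get_obs(); print(o['grip_width'],o['tool_pos'],o['ft_force'])
c=snap('wrist','w4')
a=cv2.resize(c['pixels'][190:310,205:305],None,fx=6,fy=5,interpolation=2); a=cv2.convertScaleAbs(a,alpha=2.5,beta=20)
cv2.imwrite('pics/w4d.png',cv2.cvtColor(a,cv2.COLOR_RGB2BGR))
E
```

```text
0.009229328054739194 [0.49984023 0.11809687 0.14264432] [-2.50832609  0.02919661 -3.00531107]
```

View pics/w4d.png

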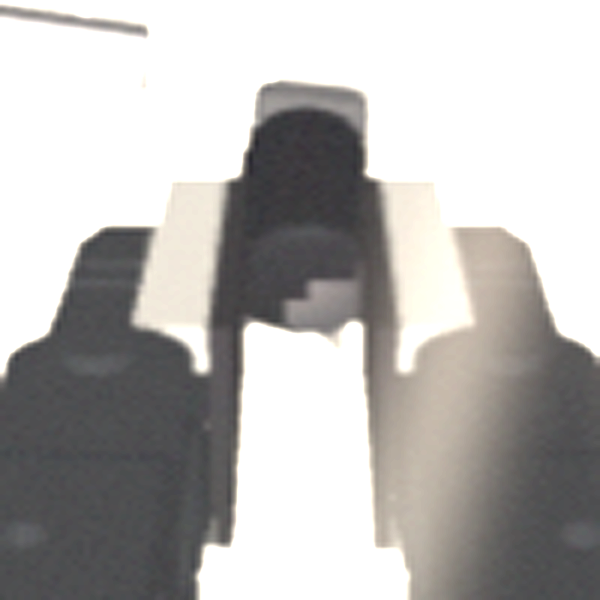

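jog_arm(
  deltas=[
    {"x": -0.4,"y": 2.5,"z": 0.3,"yaw": 0},
    {"x": -0.9,"y": 5.0,"z": 0.6,"yaw": 0},
    {"x": -1.6,"y": 7.5,"z": 0.9,"yaw": 0},
    {"x": -2.6,"y": 9.8,"z": 1.2,"yaw": 0},
    {"x": -3.7,"y": 12.1,"z": 1.5,"yaw": 0},
    {"x": -4.9,"y": 14.4,"z": 1.7,"yaw": 0},
    {"x": -6.3,"y": 16.5,"z": 1.9,"yaw": 0},
    {"x": -7.9,"y": 18.5,"z": 2.1,"yaw": 0},
    {"x": -8.7,"y": 19.5,"z": 2.3,"yaw": 0},
  ],
)

```text
t: 8.6
tool_pos: [0.5076, 0.1364, 0.1403]
tool_rot: [-0.001, 0.0, 1.0, -0.001]
ft_force: [-5.6, -3.7, 4.2]
grip_width: 0.0097
```

jog_arm(
  deltas=[
    {"x": 0,"y": 0,"z": 0,"yaw": 0},
    {"x": 0,"y": 0,"z": 0,"yaw": 0},
    {"x": 0,"y": 0,"z": -30,"yaw": 0},
    {"x": -10,"y": -10,"z": -56,"yaw": 0},
    {"x": -44,"y": -44,"z": -60,"yaw": 0},
    {"x": -78,"y": -78,"z": -60,"yaw": 0},
    {"x": -112,"y": -112,"z": -60,"yaw": 0},
    {"x": -133,"y": -131,"z": -50,"yaw": 0},
    {"x": -133,"y": -131,"z": -35,"yaw": 0},
    {"x": -133,"y": -131,"z": -12,"yaw": 0},
    {"x": -133,"y": -131,"z": -2.5,"yaw": 0},
  ],
  hand=0.35,
)

```text
t: 9.7
tool_pos: [0.6418, 0.0064, 0.1407]
tool_rot: [-0.001, 0.0, 1.0, 0.0]
ft_force: [-0.4, -0.9, 0.2]
grip_width: 0.0298
```

jog_arm(
  deltas=[
    {"x": 0,"y": 0,"z": 0,"yaw": 0},
    {"x": 0,"y": 0,"z": 0,"yaw": 0},
    {"x": 0,"y": 0,"z": 0,"yaw": 0},
    {"x": 0,"y": 0,"z": 0,"yaw": 0},
  ],
  hand=0,
)

```text
t: 10.1
tool_pos: [0.6409, 0.0062, 0.1421]
tool_rot: [-0.001, 0.0, 1.0, -0.0]
ft_force: [-2.5, -3.8, -8.4]
grip_width: 0.0095
```

```bash
python3 - <<'E'
from h import *
o=manip.get_obs(); print(o['grip_width'],o['tool_pos'],o['ft_force'])
c=snap('wrist','w5')
a=cv2.resize(c['pixels'][190:310,205:305],None,fx=6,fy=5,interpolation=2); a=cv2.convertScaleAbs(a,alpha=2.5,beta=20)
cv2.imwrite('pics/w5d.png',cv2.cvtColor(a,cv2.COLOR_RGB2BGR))
E
```

```text
0.009500310524549554 [0.6409404  0.00618332 0.14212081] [-2.45877704 -3.75223492 -8.35000265]
```

View pics/w5d.png

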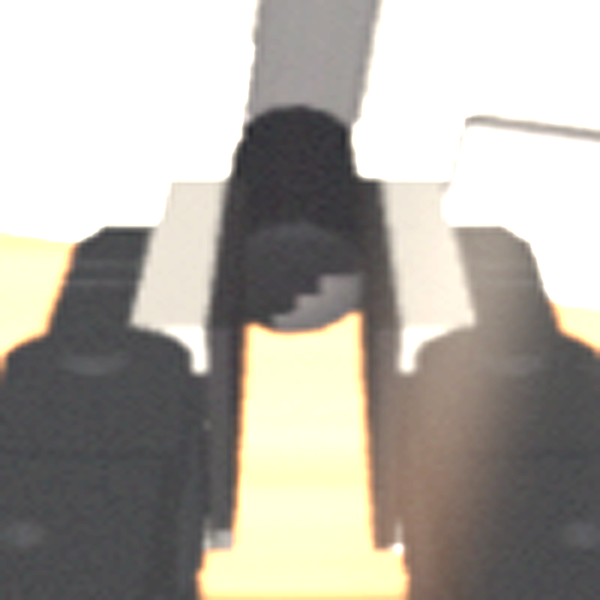

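jog_arm(
  deltas=[
    {"x": 0.4,"y": -2.5,"z": 0.4,"yaw": 0},
    {"x": 0.9,"y": -5.0,"z": 0.8,"yaw": 0},
    {"x": 1.7,"y": -7.5,"z": 1.2,"yaw": 0},
    {"x": 2.8,"y": -9.8,"z": 1.5,"yaw": 0},
    {"x": 3.9,"y": -12.1,"z": 1.8,"yaw": 0},
    {"x": 5.2,"y": -14.4,"z": 2.0,"yaw": 0},
    {"x": 6.6,"y": -16.5,"z": 2.2,"yaw": 0},
    {"x": 8.2,"y": -18.5,"z": 2.5,"yaw": 0},
    {"x": 9.0,"y": -19.5,"z": 2.7,"yaw": 0},
  ],
)

```text
t: 11.05
tool_pos: [0.6348, -0.0103, 0.1407]
tool_rot: [0.002, -0.001, 1.0, 0.003]
ft_force: [3.3, 7.6, -6.8]
grip_width: 0.0097
```

jog_arm(
  deltas=[
    {"x": 0,"y": 0,"z": 0,"yaw": 0},
    {"x": 0,"y": 0,"z": 0,"yaw": 0},
    {"x": 0,"y": 0,"z": -30,"yaw": 0},
    {"x": 0,"y": 10,"z": -58,"yaw": 0},
    {"x": -4,"y": 50,"z": -60,"yaw": 0},
    {"x": -8.5,"y": 90,"z": -60,"yaw": 0},
    {"x": -8.5,"y": 130,"z": -60,"yaw": 0},
    {"x": -8.5,"y": 140,"z": -50,"yaw": 0},
    {"x": -8.5,"y": 140,"z": -32,"yaw": 0},
    {"x": -8.5,"y": 140,"z": -10,"yaw": 0},
    {"x": -8.5,"y": 140,"z": 0,"yaw": 0},
  ],
  hand=0.35,
)

```text
t: 12.15
tool_pos: [0.641, 0.1261, 0.1384]
tool_rot: [-0.0, 0.0, 1.0, -0.001]
ft_force: [-0.5, -0.2, -0.1]
grip_width: 0.0299
```

jog_arm(
  deltas=[
    {"x": 0,"y": 0,"z": 0,"yaw": 0},
    {"x": 0,"y": 0,"z": 0,"yaw": 0},
    {"x": 0,"y": 0,"z": 0,"yaw": 0},
    {"x": 0,"y": 0,"z": 0,"yaw": 0},
  ],
  hand=0,
)

```text
t: 12.55
tool_pos: [0.6407, 0.1266, 0.1394]
tool_rot: [-0.001, 0.0, 1.0, -0.0]
ft_force: [-1.3, 1.1, -7.7]
grip_width: 0.0101
```

```bash
cat >> h.py <<'E'
AX=dict(A=(.6226,.0990),B=(.5337,.1141),C=(.5194,.0252),D=(.6083,.0109))
def rows(n,P,dphi,k,dz=0):  # P: peg xy at start; k rows over dphi clockwise
    S=np.array(AX[n]); d=np.array(P)-S; r=34; a0=np.arctan2(d[1],d[0]); out=[]
    for i in range(1,k+1):
        a=a0-dphi*i/k; w=r*np.array([np.cos(a)-np.cos(a0),np.sin(a)-np.sin(a0)])
        out.append((round(-w[0],1),round(w[1],1),round(4*dphi*i/k+dz,1)))
    return out
def push(n,F,P):
    d=np.array(P)-AX[n]; a=np.arctan2(d[1],d[0]); return np.degrees(a), -np.dot(F[:2],[np.sin(a),-np.cos(a)]), np.dot(F[:2],[np.cos(a),np.sin(a)])
E
python3 - <<'E'
from h import *
o=manip.get_obs(); P=o['tool_pos'][:2]; print(o['grip_width'],o['tool_pos'],o['ft_force'],o['t'],push('A',o['ft_force'],P))
print(rows('A',P,.4,6)); d=np.array(P)-AX['A']; a=np.arctan2(d[1],d[0])-.4
for i in range(4):
    Q=np.array(AX['A'])+.034*np.array([np.cos(a),np.sin(a)]); print(rows('A',Q,.1,2)); a-=.1
snap('wrist','w6')
E
```

```text
0.010141704160523157 [0.64069437 0.12664935 0.13943243] [-1.3287339   1.07869722 -7.74021091] 12.55 (np.float64(56.79834345094306), np.float64(1.7024970967921884), np.float64(0.17500030025633684))
[(np.float64(-1.9), np.float64(-1.3), 0.3), (np.float64(-3.6), np.float64(-2.7), 0.5), (np.float64(-5.3), np.float64(-4.3), 0.8), (np.float64(-6.8), np.float64(-5.9), 1.1), (np.float64(-8.3), np.float64(-7.7), 1.3), (np.float64(-9.6), np.float64(-9.5), 1.6)]
[(np.float64(-0.9), np.float64(-1.4), 0.2), (np.float64(-1.8), np.float64(-2.9), 0.4)]
[(np.float64(-0.8), np.float64(-1.5), 0.2), (np.float64(-1.5), np.float64(-3.1), 0.4)]
[(np.float64(-0.6), np.float64(-1.6), 0.2), (np.float64(-1.1), np.float64(-3.2), 0.4)]
[(np.float64(-0.4), np.float64(-1.6), 0.2), (np.float64(-0.8), np.float64(-3.3), 0.4)]
```

jog_arm(
  deltas=[
    {"x": -1.9,"y": -1.3,"z": 0.5,"yaw": 0},
    {"x": -3.6,"y": -2.7,"z": 0.9,"yaw": 0},
    {"x": -5.3,"y": -4.3,"z": 1.3,"yaw": 0},
    {"x": -6.8,"y": -5.9,"z": 1.6,"yaw": 0},
    {"x": -8.3,"y": -7.7,"z": 1.8,"yaw": 0},
    {"x": -9.6,"y": -9.5,"z": 2.1,"yaw": 0},
  ],
)

```text
t: 13.2
tool_pos: [0.6497, 0.1195, 0.1381]
tool_rot: [-0.001, -0.0, 1.0, 0.002]
ft_force: [-6.0, 6.0, -2.0]
grip_width: 0.01
```

jog_arm(
  deltas=[
    {"x": -0.9,"y": -1.4,"z": 0.2,"yaw": 0},
    {"x": -1.8,"y": -2.9,"z": 0.4,"yaw": 0},
  ],
)

```text
t: 13.4
tool_pos: [0.6517, 0.1168, 0.1377]
tool_rot: [-0.001, -0.0, 1.0, 0.002]
ft_force: [-4.4, 6.9, -3.2]
grip_width: 0.0099
```

jog_arm(
  deltas=[
    {"x": -0.8,"y": -1.5,"z": 0.2,"yaw": 0},
    {"x": -1.5,"y": -3.1,"z": 0.4,"yaw": 0},
  ],
)

```text
t: 13.6
tool_pos: [0.6534, 0.1139, 0.1374]
tool_rot: [-0.001, -0.001, 1.0, 0.002]
ft_force: [-4.8, 5.7, -3.1]
grip_width: 0.0102
```

jog_arm(
  deltas=[
    {"x": -0.6,"y": -1.6,"z": 0.2,"yaw": 0},
    {"x": -1.1,"y": -3.2,"z": 0.4,"yaw": 0},
  ],
)

```text
t: 13.8
tool_pos: [0.6547, 0.1109, 0.137]
tool_rot: [-0.0, -0.001, 1.0, 0.003]
ft_force: [-4.1, 7.0, -2.2]
grip_width: 0.01
```

```bash
python3 - <<'E'
from h import *
A0={'A':87.4,'B':177.4,'C':-92.6,'D':-2.6}
for P,F in (((.6497,.1195),(-6,6)),((.6517,.1168),(-4.4,6.9)),((.6534,.1139),(-4.8,5.7)),((.6547,.1109),(-4.1,7.))):
    a,t,r=push('A',np.array(F),P); print(np.radians(87.4-a).round(3),t.round(2),r.round(2))
a=np.radians(56.8)-.7
for i in range(9):
    Q=np.array(AX['A'])+.034*np.array([np.cos(a),np.sin(a)]); print(np.radians(87.4)-a,[tuple(map(float,x)) for x in rows('A',Q,.1,2)]); a-=.1
E
```

```text
0.878 8.4 -1.17
0.976 8.18 -0.15
1.075 7.22 -1.84
1.17 7.99 -1.41
1.234070751110265 [(-0.4, -1.6, 0.2), (-0.8, -3.3, 0.4)]
1.334070751110265 [(-0.3, -1.7, 0.2), (-0.5, -3.4, 0.4)]
1.434070751110265 [(-0.1, -1.7, 0.2), (-0.1, -3.4, 0.4)]
1.534070751110265 [(0.1, -1.7, 0.2), (0.2, -3.4, 0.4)]
1.634070751110265 [(0.2, -1.7, 0.2), (0.5, -3.4, 0.4)]
1.734070751110265 [(0.4, -1.7, 0.2), (0.9, -3.3, 0.4)]
1.834070751110265 [(0.6, -1.6, 0.2), (1.2, -3.2, 0.4)]
1.934070751110265 [(0.7, -1.5, 0.2), (1.5, -3.0, 0.4)]
2.034070751110265 [(0.9, -1.5, 0.2), (1.8, -2.9, 0.4)]
```

jog_arm(
  deltas=[
    {"x": -0.4,"y": -1.6,"z": 0.2,"yaw": 0},
    {"x": -0.8,"y": -3.3,"z": 0.4,"yaw": 0},
  ],
)

```text
t: 14.0
tool_pos: [0.6557, 0.1078, 0.1366]
tool_rot: [-0.0, -0.001, 1.0, 0.003]
ft_force: [-3.2, 8.3, -4.5]
grip_width: 0.0104
```

jog_arm(
  deltas=[
    {"x": -0.3,"y": -1.7,"z": 0.2,"yaw": 0},
    {"x": -0.5,"y": -3.4,"z": 0.4,"yaw": 0},
  ],
)

```text
t: 14.2
tool_pos: [0.6565, 0.1045, 0.1363]
tool_rot: [0.0, -0.001, 1.0, 0.003]
ft_force: [-2.6, 7.7, -4.5]
grip_width: 0.0101
```

jog_arm(
  deltas=[
    {"x": -0.1,"y": -1.7,"z": 0.2,"yaw": 0},
    {"x": -0.1,"y": -3.4,"z": 0.4,"yaw": 0},
  ],
)

```text
t: 14.4
tool_pos: [0.6569, 0.1012, 0.1359]
tool_rot: [0.0, -0.001, 1.0, 0.003]
ft_force: [-1.9, 7.7, -4.4]
grip_width: 0.0105
```

jog_arm(
  deltas=[
    {"x": 0,"y": 0,"z": 0,"yaw": 0},
    {"x": 0,"y": 0,"z": 0,"yaw": 0},
    {"x": 0,"y": 0,"z": -30,"yaw": 0},
    {"x": 10,"y": -6,"z": -60,"yaw": 0},
    {"x": 50,"y": -31,"z": -65,"yaw": 0},
    {"x": 92,"y": -57,"z": -65,"yaw": 0},
    {"x": 130,"y": -82,"z": -65,"yaw": 0},
    {"x": 158,"y": -99,"z": -54,"yaw": 0},
    {"x": 158,"y": -99,"z": -36,"yaw": 0},
    {"x": 158,"y": -99,"z": -14,"yaw": 0},
    {"x": 158,"y": -99,"z": -4.5,"yaw": 0},
  ],
  hand=0.35,
)

```text
t: 15.5
tool_pos: [0.4991, -0.0019, 0.1399]
tool_rot: [0.001, 0.001, 1.0, -0.001]
ft_force: [-0.3, -0.4, 0.1]
grip_width: 0.0299
```

jog_arm(
  deltas=[
    {"x": 0,"y": 0,"z": 0,"yaw": 0},
    {"x": 0,"y": 0,"z": 0,"yaw": 0},
    {"x": 0,"y": 0,"z": 0,"yaw": 0},
    {"x": 0,"y": 0,"z": 0,"yaw": 0},
  ],
  hand=0,
)

```text
t: 15.9
tool_pos: [0.4991, -0.002, 0.1404]
tool_rot: [0.0, 0.0, 1.0, -0.001]
ft_force: [-0.6, -5.8, -1.2]
grip_width: 0.01
```

```bash
cat >> h.py <<'E'
AX['C']=(.5199,.0260)
Z0=dict(A=87.4,B=177.4,C=267.4,D=357.4)
def plan(n,first,steps=9):
    o=manip.get_obs(); P=o['tool_pos'][:2]; a,t,r=push(n,o['ft_force'],P)
    print(o['t'],o['grip_width'],o['tool_pos'].round(4),o['ft_force'].round(1),'r',np.linalg.norm(P-AX[n]).round(4),'turn',np.radians((Z0[n]-a)%360).round(3))
    print([tuple(map(float,x)) for x in rows(n,P,first,round(first/.065),.5)]); a=np.radians(a)-first
    for i in range(steps):
        Q=np.array(AX[n])+.034*np.array([np.cos(a),np.sin(a)]); print((np.radians(Z0[n])-a)%6.283,[tuple(map(float,x)) for x in rows(n,Q,.1,2)]); a-=.1
def ev(n,L):
    for x,y,fx,fy in L:
        a,t,r=push(n,np.array((fx,fy)),(x,y)); print(np.radians((Z0[n]-a)%360).round(3),t.round(2),r.round(2))
E
python3 -c "
from h import *
plan('C',.4,13)"
```

```text
15.9 0.00998977271580288 [ 0.4991 -0.002   0.1404] [-0.6 -5.8 -1.2] r 0.0349 turn 0.595
[(1.8, 1.4, 0.8), (3.4, 2.9, 1.0), (5.0, 4.6, 1.3), (6.5, 6.3, 1.6), (7.8, 8.1, 1.8), (9.0, 10.1, 2.1)]
0.9947493559213658 [(0.8, 1.5, 0.2), (1.6, 3.0, 0.4)]
1.0947493559213664 [(0.7, 1.6, 0.2), (1.3, 3.2, 0.4)]
1.194749355921366 [(0.5, 1.6, 0.2), (0.9, 3.3, 0.4)]
1.2947493559213656 [(0.3, 1.7, 0.2), (0.6, 3.3, 0.4)]
1.3947493559213662 [(0.2, 1.7, 0.2), (0.3, 3.4, 0.4)]
1.4947493559213667 [(0.0, 1.7, 0.2), (-0.1, 3.4, 0.4)]
1.5947493559213664 [(-0.2, 1.7, 0.2), (-0.4, 3.4, 0.4)]
1.694749355921366 [(-0.3, 1.7, 0.2), (-0.7, 3.3, 0.4)]
1.7947493559213656 [(-0.5, 1.6, 0.2), (-1.1, 3.2, 0.4)]
1.894749355921367 [(-0.7, 1.6, 0.2), (-1.4, 3.1, 0.4)]
1.9947493559213667 [(-0.8, 1.5, 0.2), (-1.7, 3.0, 0.4)]
2.0947493559213664 [(-1.0, 1.4, 0.2), (-2.0, 2.8, 0.4)]
2.1947493559213678 [(-1.1, 1.3, 0.2), (-2.2, 2.6, 0.4)]
```

jog_arm(
  deltas=[
    {"x": 1.8,"y": 1.4,"z": 0.4,"yaw": 0},
    {"x": 3.4,"y": 2.9,"z": 0.7,"yaw": 0},
    {"x": 5.0,"y": 4.6,"z": 1.0,"yaw": 0},
    {"x": 6.5,"y": 6.3,"z": 1.3,"yaw": 0},
    {"x": 7.8,"y": 8.1,"z": 1.5,"yaw": 0},
    {"x": 9.0,"y": 10.1,"z": 1.8,"yaw": 0},
  ],
)

```text
t: 16.5
tool_pos: [0.4912, 0.006, 0.1395]
tool_rot: [0.002, 0.001, 1.0, -0.004]
ft_force: [-1.4, -10.0, 1.0]
grip_width: 0.0102
```

jog_arm(
  deltas=[
    {"x": 0.8,"y": 1.5,"z": 0.2,"yaw": 0},
    {"x": 1.6,"y": 3.0,"z": 0.4,"yaw": 0},
  ],
)

```text
t: 16.7
tool_pos: [0.489, 0.0093, 0.139]
tool_rot: [0.001, 0.001, 1.0, -0.003]
ft_force: [-2.8, -11.4, 1.9]
grip_width: 0.0096
```

jog_arm(
  deltas=[
    {"x": 0.7,"y": 1.6,"z": 0.2,"yaw": 0},
    {"x": 1.3,"y": 3.2,"z": 0.4,"yaw": 0},
  ],
)

```text
t: 16.9
tool_pos: [0.4872, 0.0127, 0.1385]
tool_rot: [0.001, 0.001, 1.0, -0.003]
ft_force: [-2.8, -10.0, 2.2]
grip_width: 0.0099
```

jog_arm(
  deltas=[
    {"x": 0.5,"y": 1.6,"z": 0.2,"yaw": 0},
    {"x": 0.9,"y": 3.3,"z": 0.4,"yaw": 0},
  ],
)

```text
t: 17.1
tool_pos: [0.4859, 0.0162, 0.1379]
tool_rot: [0.0, 0.001, 1.0, -0.003]
ft_force: [-3.8, -8.0, 3.8]
grip_width: 0.0097
```

```bash
python3 -c "
from h import *
L=[(.4912,.006,-1.4,-10),(.489,.0093,-2.8,-11.4),(.4872,.0127,-2.8,-10),(.4859,.0162,-3.8,-8)]
ev('C',L); AX['C']=(.5194,.0252); ev('C',L)
P=np.array([l[:2] for l in L]+[(.516,-.0075),(.4991,-.002)])
from scipy.optimize import least_squares
print(least_squares(lambda c:np.hypot(*(P-c).T)-.034,(.52,.026)).x)"
```

```text
0.917 7.4 6.87
1.03 8.7 7.88
1.139 8.21 6.36
1.245 6.63 5.87
0.928 7.48 6.79
1.044 8.8 7.76
1.155 8.31 6.23
1.263 6.74 5.75
[0.51836277 0.02630537]
```

jog_arm(
  deltas=[
    {"x": 0.9,"y": 1.7,"z": 0.2,"yaw": 0},
    {"x": 1.8,"y": 3.3,"z": 0.4,"yaw": 0},
  ],
)

```text
t: 17.3
tool_pos: [0.4845, 0.0199, 0.1374]
tool_rot: [0.0, 0.001, 1.0, -0.003]
ft_force: [-0.8, -8.1, -0.3]
grip_width: 0.0099
```

jog_arm(
  deltas=[
    {"x": 0.2,"y": 1.7,"z": 0.2,"yaw": 0},
    {"x": 0.3,"y": 3.4,"z": 0.4,"yaw": 0},
  ],
)

```text
t: 17.5
tool_pos: [0.4841, 0.0234, 0.1369]
tool_rot: [0.0, 0.001, 1.0, -0.002]
ft_force: [-2.9, -8.8, 0.5]
grip_width: 0.01
```

jog_arm(
  deltas=[
    {"x": 0.0,"y": 1.7,"z": 0.2,"yaw": 0},
    {"x": -0.1,"y": 3.4,"z": 0.4,"yaw": 0},
  ],
)

```text
t: 17.7
tool_pos: [0.484, 0.0267, 0.1365]
tool_rot: [0.0, 0.001, 1.0, -0.003]
ft_force: [-1.6, -8.5, 0.9]
grip_width: 0.0098
```

jog_arm(
  deltas=[
    {"x": -0.1,"y": 1.7,"z": 0.2,"yaw": 0},
    {"x": -0.3,"y": 3.4,"z": 0.4,"yaw": 0},
  ],
)

```text
t: 17.9
tool_pos: [0.4841, 0.03, 0.1361]
tool_rot: [-0.0, 0.001, 1.0, -0.003]
ft_force: [-3.3, -8.5, 1.6]
grip_width: 0.0098
```

jog_arm(
  deltas=[
    {"x": -0.3,"y": 1.7,"z": 0.2,"yaw": 0},
    {"x": -0.6,"y": 3.3,"z": 0.4,"yaw": 0},
  ],
)

```text
t: 18.1
tool_pos: [0.4845, 0.0331, 0.1357]
tool_rot: [-0.0, 0.001, 1.0, -0.003]
ft_force: [-4.0, -9.9, 2.6]
grip_width: 0.0097
```

jog_arm(
  deltas=[
    {"x": -0.5,"y": 1.6,"z": 0.2,"yaw": 0},
    {"x": -1.0,"y": 3.2,"z": 0.4,"yaw": 0},
  ],
)

```text
t: 18.3
tool_pos: [0.4853, 0.0361, 0.1354]
tool_rot: [-0.0, 0.001, 1.0, -0.003]
ft_force: [-4.1, -11.0, 3.2]
grip_width: 0.0095
```

```bash
sed -i "s/AX\['C'\]=.*/AX['C']=(.5185,.0258)/" h.py; python3 -c "
from h import *
ev('C',[(.4845,.0199,-.8,-8.1),(.4841,.0234,-2.9,-8.8),(.484,.0267,-1.6,-8.5)])
plan('C',.1,6)"
```

```text
1.354 7.84 2.17
1.456 8.58 3.51
1.551 8.54 1.38
18.3 0.009525026529590058 [0.4853 0.0361 0.1354] [ -4.1 -11.    3.2] r 0.0348 turn 1.825
[(-0.5, 1.6, 0.7), (-1.2, 3.2, 0.9)]
1.9252248884452676 [(-0.7, 1.5, 0.2), (-1.5, 3.1, 0.4)]
2.0252248884452677 [(-0.9, 1.5, 0.2), (-1.8, 2.9, 0.4)]
2.125224888445268 [(-1.0, 1.4, 0.2), (-2.1, 2.7, 0.4)]
2.225224888445268 [(-1.1, 1.3, 0.2), (-2.3, 2.5, 0.4)]
2.325224888445268 [(-1.2, 1.2, 0.2), (-2.6, 2.2, 0.4)]
2.425224888445268 [(-1.4, 1.0, 0.2), (-2.8, 2.0, 0.4)]
```

jog_arm(
  deltas=[
    {"x": 0,"y": 0,"z": 0,"yaw": 0},
    {"x": 0,"y": 0,"z": 0,"yaw": 0},
    {"x": 0,"y": 0,"z": -30,"yaw": 0},
    {"x": -10,"y": 4,"z": -60,"yaw": 0},
    {"x": -54,"y": 20,"z": -65,"yaw": 0},
    {"x": -99,"y": 37,"z": -65,"yaw": 0},
    {"x": -142,"y": 53,"z": -65,"yaw": 0},
    {"x": -170,"y": 64.5,"z": -54,"yaw": 0},
    {"x": -170,"y": 64.5,"z": -34,"yaw": 0},
    {"x": -170,"y": 64.5,"z": -12,"yaw": 0},
    {"x": -170,"y": 64.5,"z": -1,"yaw": 0},
  ],
  hand=0.35,
)

```text
t: 19.4
tool_pos: [0.6555, 0.1045, 0.1337]
tool_rot: [-0.001, -0.0, 1.0, 0.001]
ft_force: [0.1, 0.2, 0.2]
grip_width: 0.0298
```

jog_arm(
  deltas=[
    {"x": 0,"y": 0,"z": 0,"yaw": 0},
    {"x": 0,"y": 0,"z": 0,"yaw": 0},
    {"x": 0,"y": 0,"z": 0,"yaw": 0},
    {"x": 0,"y": 0,"z": 0,"yaw": 0},
  ],
  hand=0,
)

```text
t: 19.8
tool_pos: [0.6547, 0.104, 0.135]
tool_rot: [-0.001, -0.0, 1.0, 0.001]
ft_force: [-2.2, 3.6, -8.7]
grip_width: 0.0106
```

```bash
python3 -c "
from h import *
plan('A',.1,9)"
```

```text
19.8 0.01061421344720644 [0.6547 0.104  0.135 ] [-2.2  3.6 -8.7] r 0.0325 turn 1.37
[(-0.2, -1.7, 0.7), (-0.4, -3.4, 0.9)]
1.4698560508799068 [(-0.1, -1.7, 0.2), (-0.0, -3.4, 0.4)]
1.5698560508799069 [(0.1, -1.7, 0.2), (0.3, -3.4, 0.4)]
1.669856050879907 [(0.3, -1.7, 0.2), (0.7, -3.3, 0.4)]
1.7698560508799068 [(0.5, -1.6, 0.2), (1.0, -3.3, 0.4)]
1.869856050879907 [(0.6, -1.6, 0.2), (1.3, -3.1, 0.4)]
1.969856050879907 [(0.8, -1.5, 0.2), (1.6, -3.0, 0.4)]
2.069856050879907 [(0.9, -1.4, 0.2), (1.9, -2.8, 0.4)]
2.1698560508799067 [(1.1, -1.3, 0.2), (2.2, -2.6, 0.4)]
2.269856050879907 [(1.2, -1.2, 0.2), (2.4, -2.4, 0.4)]
```

jog_arm(
  deltas=[
    {"x": -0.2,"y": -1.7,"z": 0.4,"yaw": 0},
    {"x": -0.4,"y": -3.4,"z": 0.8,"yaw": 0},
  ],
)

```text
t: 20.0
tool_pos: [0.6555, 0.1015, 0.1347]
tool_rot: [-0.001, -0.0, 1.0, 0.002]
ft_force: [-3.2, 8.9, -6.2]
grip_width: 0.0103
```

jog_arm(
  deltas=[
    {"x": -0.1,"y": -1.7,"z": 0.2,"yaw": 0},
    {"x": 0.0,"y": -3.4,"z": 0.4,"yaw": 0},
  ],
)

```text
t: 20.2
tool_pos: [0.6556, 0.0992, 0.1345]
tool_rot: [-0.0, -0.001, 1.0, 0.003]
ft_force: [-2.1, 9.4, -7.1]
grip_width: 0.0104
```

jog_arm(
  deltas=[
    {"x": 0.1,"y": -1.7,"z": 0.2,"yaw": 0},
    {"x": 0.3,"y": -3.4,"z": 0.4,"yaw": 0},
  ],
)

```text
t: 20.4
tool_pos: [0.6556, 0.0961, 0.1343]
tool_rot: [0.0, -0.001, 1.0, 0.003]
ft_force: [-1.3, 9.7, -5.9]
grip_width: 0.0104
```

jog_arm(
  deltas=[
    {"x": 0.3,"y": -1.7,"z": 0.2,"yaw": 0},
    {"x": 0.7,"y": -3.3,"z": 0.4,"yaw": 0},
  ],
)

```text
t: 20.6
tool_pos: [0.6552, 0.0932, 0.134]
tool_rot: [0.0, -0.001, 1.0, 0.003]
ft_force: [-1.1, 11.1, -6.4]
grip_width: 0.0106
```

jog_arm(
  deltas=[
    {"x": 0.5,"y": -1.6,"z": 0.2,"yaw": 0},
    {"x": 0.9,"y": -3.0,"z": 0.4,"yaw": 0},
  ],
)

```text
t: 20.8
tool_pos: [0.6548, 0.0906, 0.1337]
tool_rot: [0.001, -0.001, 1.0, 0.004]
ft_force: [-0.0, 11.8, -6.9]
grip_width: 0.0106
```

jog_arm(
  deltas=[
    {"x": 0,"y": 0,"z": 0,"yaw": 0},
    {"x": 0,"y": 0,"z": 0,"yaw": 0},
    {"x": 0,"y": 0,"z": -30,"yaw": 0},
    {"x": 10,"y": 3,"z": -60,"yaw": 0},
    {"x": 55,"y": 18,"z": -66,"yaw": 0},
    {"x": 100,"y": 32,"z": -66,"yaw": 0},
    {"x": 135,"y": 43,"z": -66,"yaw": 0},
    {"x": 148.5,"y": 47.5,"z": -56,"yaw": 0},
    {"x": 148.5,"y": 47.5,"z": -38,"yaw": 0},
    {"x": 148.5,"y": 47.5,"z": -16,"yaw": 0},
    {"x": 148.5,"y": 47.5,"z": -6,"yaw": 0},
  ],
  hand=0.35,
)

```text
t: 21.9
tool_pos: [0.5067, 0.1333, 0.1395]
tool_rot: [0.002, 0.001, 1.0, -0.001]
ft_force: [-1.0, -0.2, -1.1]
grip_width: 0.03
```

jog_arm(
  deltas=[
    {"x": 0,"y": 0,"z": 0,"yaw": 0},
    {"x": 0,"y": 0,"z": 0,"yaw": 0},
    {"x": 0,"y": 0,"z": 0,"yaw": 0},
    {"x": 0,"y": 0,"z": 0,"yaw": 0},
  ],
  hand=0,
)

```text
t: 22.3
tool_pos: [0.5065, 0.1337, 0.1396]
tool_rot: [0.001, 0.0, 1.0, -0.0]
ft_force: [-0.3, -2.7, -3.2]
grip_width: 0.0097
```

```bash
python3 -c "
from h import *
plan('B',.4,13)"
```

```text
22.3 0.00968565503933825 [0.5065 0.1337 0.1396] [-0.3 -2.7 -3.2] r 0.0336 turn 0.579
[(-1.4, 1.8, 0.8), (-2.9, 3.5, 1.0), (-4.5, 5.1, 1.3), (-6.2, 6.6, 1.6), (-8.0, 7.9, 1.8), (-9.9, 9.2, 2.1)]
0.9786859555897514 [(-1.5, 0.8, 0.2), (-3.0, 1.6, 0.4)]
1.0786859555897514 [(-1.6, 0.7, 0.2), (-3.1, 1.3, 0.4)]
1.1786859555897515 [(-1.6, 0.5, 0.2), (-3.3, 1.0, 0.4)]
1.2786859555897516 [(-1.7, 0.4, 0.2), (-3.3, 0.7, 0.4)]
1.3786859555897517 [(-1.7, 0.2, 0.2), (-3.4, 0.3, 0.4)]
1.4786859555897518 [(-1.7, 0.0, 0.2), (-3.4, -0.0, 0.4)]
1.5786859555897519 [(-1.7, -0.1, 0.2), (-3.4, -0.4, 0.4)]
1.678685955589752 [(-1.7, -0.3, 0.2), (-3.3, -0.7, 0.4)]
1.778685955589752 [(-1.6, -0.5, 0.2), (-3.2, -1.0, 0.4)]
1.8786859555897522 [(-1.6, -0.6, 0.2), (-3.1, -1.3, 0.4)]
1.9786859555897522 [(-1.5, -0.8, 0.2), (-3.0, -1.6, 0.4)]
2.0786859555897523 [(-1.4, -0.9, 0.2), (-2.8, -1.9, 0.4)]
2.1786859555897524 [(-1.3, -1.1, 0.2), (-2.6, -2.2, 0.4)]
```

jog_arm(
  deltas=[
    {"x": -1.4,"y": 1.8,"z": 0.4,"yaw": 0},
    {"x": -2.9,"y": 3.5,"z": 0.8,"yaw": 0},
    {"x": -4.5,"y": 5.1,"z": 1.1,"yaw": 0},
    {"x": -6.2,"y": 6.6,"z": 1.4,"yaw": 0},
    {"x": -8.0,"y": 7.9,"z": 1.6,"yaw": 0},
    {"x": -9.9,"y": 9.2,"z": 1.9,"yaw": 0},
  ],
)

```text
t: 22.9
tool_pos: [0.515, 0.1428, 0.1379]
tool_rot: [-0.0, 0.0, 1.0, -0.001]
ft_force: [-3.9, -4.6, 4.9]
grip_width: 0.0098
```

jog_arm(
  deltas=[
    {"x": -1.5,"y": 0.8,"z": 0.2,"yaw": 0},
    {"x": -3.0,"y": 1.6,"z": 0.4,"yaw": 0},
  ],
)

```text
t: 23.1
tool_pos: [0.5178, 0.1445, 0.1375]
tool_rot: [-0.001, 0.0, 1.0, -0.001]
ft_force: [-5.1, -4.1, 5.6]
grip_width: 0.01
```

jog_arm(
  deltas=[
    {"x": -1.6,"y": 0.7,"z": 0.2,"yaw": 0},
    {"x": -3.1,"y": 1.3,"z": 0.4,"yaw": 0},
  ],
)

```text
t: 23.3
tool_pos: [0.5207, 0.146, 0.1371]
tool_rot: [-0.001, 0.0, 1.0, -0.001]
ft_force: [-4.6, -4.2, 5.8]
grip_width: 0.0102
```

jog_arm(
  deltas=[
    {"x": -1.6,"y": 0.5,"z": 0.2,"yaw": 0},
    {"x": -3.3,"y": 1.0,"z": 0.4,"yaw": 0},
  ],
)

```text
t: 23.5
tool_pos: [0.5239, 0.1472, 0.1367]
tool_rot: [-0.001, 0.0, 1.0, -0.0]
ft_force: [-5.5, -2.6, 5.4]
grip_width: 0.0095
```

jog_arm(
  deltas=[
    {"x": -1.7,"y": 0.4,"z": 0.2,"yaw": 0},
    {"x": -3.3,"y": 0.7,"z": 0.4,"yaw": 0},
  ],
)

```text
t: 23.7
tool_pos: [0.5271, 0.1481, 0.1363]
tool_rot: [-0.001, 0.0, 1.0, -0.0]
ft_force: [-5.4, -2.7, 6.0]
grip_width: 0.01
```

jog_arm(
  deltas=[
    {"x": -1.7,"y": 0.2,"z": 0.1,"yaw": 0},
    {"x": -3.4,"y": 0.3,"z": 0.3,"yaw": 0},
  ],
)

```text
t: 23.9
tool_pos: [0.5302, 0.1487, 0.1359]
tool_rot: [-0.001, 0.0, 1.0, 0.0]
ft_force: [-6.9, -1.8, 6.2]
grip_width: 0.0103
```

jog_arm(
  deltas=[
    {"x": -1.7,"y": 0.0,"z": 0.1,"yaw": 0},
    {"x": -3.4,"y": 0.0,"z": 0.3,"yaw": 0},
  ],
)

```text
t: 24.1
tool_pos: [0.5334, 0.1489, 0.1355]
tool_rot: [-0.001, 0.0, 1.0, 0.0]
ft_force: [-5.7, -1.5, 5.5]
grip_width: 0.0099
```

jog_arm(
  deltas=[
    {"x": -1.7,"y": -0.1,"z": 0.2,"yaw": 0},
    {"x": -3.4,"y": -0.4,"z": 0.4,"yaw": 0},
  ],
)

```text
t: 24.3
tool_pos: [0.5367, 0.1489, 0.1352]
tool_rot: [-0.002, -0.0, 1.0, 0.001]
ft_force: [-7.5, -0.5, 7.1]
grip_width: 0.01
```

jog_arm(
  deltas=[
    {"x": -1.7,"y": -0.3,"z": 0.1,"yaw": 0},
    {"x": -3.3,"y": -0.7,"z": 0.3,"yaw": 0},
  ],
)

```text
t: 24.5
tool_pos: [0.5396, 0.1485, 0.1349]
tool_rot: [-0.002, -0.0, 1.0, 0.001]
ft_force: [-8.2, 0.7, 8.1]
grip_width: 0.0102
```

jog_arm(
  deltas=[
    {"x": -1.6,"y": -0.5,"z": 0.1,"yaw": 0},
    {"x": -3.2,"y": -1.0,"z": 0.3,"yaw": 0},
  ],
)

```text
t: 24.7
tool_pos: [0.5426, 0.148, 0.1346]
tool_rot: [-0.002, -0.0, 1.0, 0.002]
ft_force: [-9.3, 1.6, 7.7]
grip_width: 0.0099
```

jog_arm(
  deltas=[
    {"x": -1.3,"y": -0.5,"z": 0.1,"yaw": 0},
    {"x": -2.4,"y": -0.9,"z": 0.2,"yaw": 0},
  ],
)

```text
t: 24.9
tool_pos: [0.5448, 0.1474, 0.1345]
tool_rot: [-0.002, -0.0, 1.0, 0.002]
ft_force: [-9.5, 2.3, 8.1]
grip_width: 0.0099
```

jog_arm(
  deltas=[
    {"x": 0,"y": 0,"z": 0,"yaw": 0},
    {"x": 0,"y": 0,"z": 0,"yaw": 0},
    {"x": 0,"y": 0,"z": -30,"yaw": 0},
    {"x": -5,"y": -9,"z": -60,"yaw": 0},
    {"x": -29,"y": -50,"z": -66,"yaw": 0},
    {"x": -53,"y": -93,"z": -66,"yaw": 0},
    {"x": -75,"y": -132,"z": -66,"yaw": 0},
    {"x": -88,"y": -154.5,"z": -56,"yaw": 0},
    {"x": -88,"y": -154.5,"z": -38,"yaw": 0},
    {"x": -88,"y": -154.5,"z": -16,"yaw": 0},
    {"x": -88,"y": -154.5,"z": -5.5,"yaw": 0},
  ],
  hand=0.35,
)

```text
t: 26.0
tool_pos: [0.6352, -0.0094, 0.1372]
tool_rot: [-0.001, 0.001, 1.0, 0.0]
ft_force: [-1.1, -0.0, 0.2]
grip_width: 0.0299
```

jog_arm(
  deltas=[
    {"x": 0,"y": 0,"z": 0,"yaw": 0},
    {"x": 0,"y": 0,"z": 0,"yaw": 0},
    {"x": 0,"y": 0,"z": 0,"yaw": 0},
    {"x": 0,"y": 0,"z": 0,"yaw": 0},
  ],
  hand=0,
)

```text
t: 26.4
tool_pos: [0.6344, -0.0079, 0.1386]
tool_rot: [-0.001, -0.0, 1.0, 0.001]
ft_force: [-1.7, 4.5, -9.1]
grip_width: 0.0105
```

```bash
python3 -c "
from h import *
plan('D',.4,13)"
```

```text
26.4 0.010489080510275615 [ 0.6344 -0.0079  0.1386] [-1.7  4.5 -9.1] r 0.0322 turn 0.58
[(1.4, -1.8, 0.8), (2.9, -3.5, 1.0), (4.5, -5.1, 1.3), (6.2, -6.6, 1.6), (8.0, -7.9, 1.8), (9.9, -9.2, 2.1)]
0.9799542681395366 [(1.5, -0.8, 0.2), (3.0, -1.6, 0.4)]
1.079954268139537 [(1.6, -0.7, 0.2), (3.1, -1.3, 0.4)]
1.1799542681395367 [(1.6, -0.5, 0.2), (3.3, -1.0, 0.4)]
1.2799542681395364 [(1.7, -0.4, 0.2), (3.3, -0.7, 0.4)]
1.379954268139537 [(1.7, -0.2, 0.2), (3.4, -0.3, 0.4)]
1.4799542681395375 [(1.7, -0.0, 0.2), (3.4, 0.0, 0.4)]
1.579954268139537 [(1.7, 0.1, 0.2), (3.4, 0.4, 0.4)]
1.6799542681395367 [(1.7, 0.3, 0.2), (3.3, 0.7, 0.4)]
1.7799542681395382 [(1.6, 0.5, 0.2), (3.2, 1.0, 0.4)]
1.8799542681395378 [(1.6, 0.6, 0.2), (3.1, 1.3, 0.4)]
1.9799542681395375 [(1.5, 0.8, 0.2), (3.0, 1.6, 0.4)]
2.079954268139537 [(1.4, 0.9, 0.2), (2.8, 1.9, 0.4)]
2.1799542681395367 [(1.3, 1.1, 0.2), (2.6, 2.2, 0.4)]
```

jog_arm(
  deltas=[
    {"x": 1.4,"y": -1.8,"z": 0.6,"yaw": 0},
    {"x": 2.9,"y": -3.5,"z": 1.2,"yaw": 0},
    {"x": 4.5,"y": -5.1,"z": 1.6,"yaw": 0},
    {"x": 6.2,"y": -6.6,"z": 1.9,"yaw": 0},
    {"x": 8.0,"y": -7.9,"z": 2.1,"yaw": 0},
    {"x": 9.9,"y": -9.2,"z": 2.4,"yaw": 0},
  ],
)

```text
t: 27.0
tool_pos: [0.6276, -0.016, 0.1376]
tool_rot: [0.002, -0.001, 1.0, 0.002]
ft_force: [3.7, 7.4, -7.7]
grip_width: 0.0105
```

jog_arm(
  deltas=[
    {"x": 1.5,"y": -0.8,"z": 0.2,"yaw": 0},
    {"x": 3.0,"y": -1.6,"z": 0.4,"yaw": 0},
  ],
)

```text
t: 27.2
tool_pos: [0.6251, -0.018, 0.1373]
tool_rot: [0.003, -0.001, 1.0, 0.002]
ft_force: [5.1, 7.9, -8.7]
grip_width: 0.0106
```

jog_arm(
  deltas=[
    {"x": 1.6,"y": -0.7,"z": 0.2,"yaw": 0},
    {"x": 3.1,"y": -1.3,"z": 0.4,"yaw": 0},
  ],
)

```text
t: 27.4
tool_pos: [0.6225, -0.0196, 0.137]
tool_rot: [0.003, -0.0, 1.0, 0.002]
ft_force: [5.5, 6.9, -8.7]
grip_width: 0.0101
```

jog_arm(
  deltas=[
    {"x": 1.6,"y": -0.5,"z": 0.2,"yaw": 0},
    {"x": 3.3,"y": -1.0,"z": 0.4,"yaw": 0},
  ],
)

```text
t: 27.6
tool_pos: [0.6196, -0.021, 0.1367]
tool_rot: [0.004, -0.0, 1.0, 0.001]
ft_force: [7.5, 5.3, -9.5]
grip_width: 0.0104
```

jog_arm(
  deltas=[
    {"x": 1.7,"y": -0.4,"z": 0.2,"yaw": 0},
    {"x": 3.3,"y": -0.7,"z": 0.4,"yaw": 0},
  ],
)

```text
t: 27.8
tool_pos: [0.6166, -0.0221, 0.1364]
tool_rot: [0.004, -0.0, 1.0, 0.001]
ft_force: [7.1, 5.0, -10.2]
grip_width: 0.0104
```

jog_arm(
  deltas=[
    {"x": 1.7,"y": -0.2,"z": 0.5,"yaw": 0},
    {"x": 3.4,"y": -0.3,"z": 1.0,"yaw": 0},
  ],
)

```text
t: 28.0
tool_pos: [0.6139, -0.023, 0.1359]
tool_rot: [0.004, -0.0, 1.0, 0.0]
ft_force: [8.1, 3.3, -6.8]
grip_width: 0.0103
```

jog_arm(
  deltas=[
    {"x": 1.7,"y": 0.0,"z": 0.2,"yaw": 0},
    {"x": 3.4,"y": 0.0,"z": 0.4,"yaw": 0},
  ],
)

```text
t: 28.2
tool_pos: [0.6108, -0.0236, 0.1356]
tool_rot: [0.005, 0.0, 1.0, -0.0]
ft_force: [8.8, 2.4, -8.4]
grip_width: 0.0106
```

jog_arm(
  deltas=[
    {"x": 1.7,"y": 0.1,"z": 0.2,"yaw": 0},
    {"x": 3.4,"y": 0.4,"z": 0.4,"yaw": 0},
  ],
)

```text
t: 28.4
tool_pos: [0.6076, -0.0238, 0.1353]
tool_rot: [0.005, 0.0, 1.0, -0.001]
ft_force: [9.2, 0.7, -9.3]
grip_width: 0.0103
```

jog_arm(
  deltas=[
    {"x": 1.7,"y": 0.3,"z": 0.3,"yaw": 0},
    {"x": 3.3,"y": 0.7,"z": 0.6,"yaw": 0},
  ],
)

```text
t: 28.6
tool_pos: [0.6047, -0.0238, 0.135]
tool_rot: [0.005, 0.0, 1.0, -0.002]
ft_force: [9.1, -1.4, -7.9]
grip_width: 0.0105
```

jog_arm(
  deltas=[
    {"x": 1.6,"y": 0.5,"z": 0.2,"yaw": 0},
    {"x": 3.2,"y": 1.0,"z": 0.4,"yaw": 0},
  ],
)

```text
t: 28.8
tool_pos: [0.6019, -0.0235, 0.1348]
tool_rot: [0.006, 0.001, 1.0, -0.002]
ft_force: [9.7, -1.9, -8.0]
grip_width: 0.0105
```

jog_arm(
  deltas=[
    {"x": 1.6,"y": 0.6,"z": 0.2,"yaw": 0},
    {"x": 3.1,"y": 1.3,"z": 0.4,"yaw": 0},
  ],
)

```text
t: 29.0
tool_pos: [0.5993, -0.0229, 0.1346]
tool_rot: [0.006, 0.001, 1.0, -0.003]
ft_force: [9.4, -4.1, -8.1]
grip_width: 0.0105
```

jog_arm(
  deltas=[
    {"x": 1.5,"y": 0.8,"z": 0.2,"yaw": 0},
    {"x": 3.0,"y": 1.6,"z": 0.4,"yaw": 0},
  ],
)

```text
t: 29.2
tool_pos: [0.5966, -0.0222, 0.1344]
tool_rot: [0.006, 0.001, 1.0, -0.004]
ft_force: [9.7, -5.4, -7.9]
grip_width: 0.0101
```

jog_arm(
  deltas=[
    {"x": 1.4,"y": 0.9,"z": 0.2,"yaw": 0},
    {"x": 2.7,"y": 1.8,"z": 0.4,"yaw": 0},
  ],
)

```text
t: 29.4
tool_pos: [0.5942, -0.0213, 0.1343]
tool_rot: [0.007, 0.001, 1.0, -0.005]
ft_force: [10.2, -7.8, -6.5]
grip_width: 0.0103
```

jog_arm(
  deltas=[
    {"x": 0,"y": 0,"z": 0,"yaw": 0},
    {"x": 0,"y": 0,"z": 0,"yaw": 0},
    {"x": 0,"y": 0,"z": -30,"yaw": 0},
    {"x": 5,"y": 2,"z": -60,"yaw": 0},
    {"x": 45,"y": 21,"z": -64,"yaw": 0},
    {"x": 85,"y": 40,"z": -64,"yaw": 0},
    {"x": 103,"y": 48,"z": -54,"yaw": 0},
    {"x": 103,"y": 48,"z": -36,"yaw": 0},
    {"x": 103,"y": 48,"z": -14,"yaw": 0},
    {"x": 103,"y": 48,"z": -3.5,"yaw": 0},
  ],
  hand=0.35,
)

```text
t: 30.4
tool_pos: [0.484, 0.0315, 0.1345]
tool_rot: [0.0, 0.0, 1.0, -0.0]
ft_force: [-0.6, -0.4, 0.6]
grip_width: 0.0295
```

jog_arm(
  deltas=[
    {"x": 0,"y": 0,"z": 0,"yaw": 0},
    {"x": 0,"y": 0,"z": 0,"yaw": 0},
    {"x": 0,"y": 0,"z": 0,"yaw": 0},
    {"x": 0,"y": 0,"z": 0,"yaw": 0},
  ],
  hand=0,
)

```text
t: 30.8
tool_pos: [0.4842, 0.031, 0.1349]
tool_rot: [-0.0, 0.001, 1.0, -0.001]
ft_force: [-1.6, -3.1, -4.2]
grip_width: 0.0102
```

```bash
python3 -c "
from h import *
plan('C',.1,4)"
```

```text
30.8 0.010172704641448914 [0.4842 0.031  0.1349] [-1.6 -3.1 -4.2] r 0.0347 turn 1.676
[(-0.3, 1.7, 0.7), (-0.7, 3.3, 0.9)]
1.7756893727984941 [(-0.5, 1.6, 0.2), (-1.0, 3.2, 0.4)]
1.8756893727984942 [(-0.6, 1.6, 0.2), (-1.3, 3.1, 0.4)]
1.9756893727984943 [(-0.8, 1.5, 0.2), (-1.6, 3.0, 0.4)]
2.0756893727984944 [(-0.9, 1.4, 0.2), (-1.9, 2.8, 0.4)]
```

jog_arm(
  deltas=[
    {"x": -0.3,"y": 1.7,"z": 0.1,"yaw": 0},
    {"x": -0.7,"y": 3.3,"z": 0.2,"yaw": 0},
  ],
)

```text
t: 31.0
tool_pos: [0.4847, 0.0337, 0.1347]
tool_rot: [-0.0, 0.001, 1.0, -0.001]
ft_force: [-2.3, -6.9, -1.0]
grip_width: 0.0099
```

jog_arm(
  deltas=[
    {"x": -0.5,"y": 1.6,"z": 0.1,"yaw": 0},
    {"x": -1.0,"y": 3.2,"z": 0.2,"yaw": 0},
  ],
)

```text
t: 31.2
tool_pos: [0.4853, 0.0358, 0.1346]
tool_rot: [-0.001, 0.001, 1.0, -0.003]
ft_force: [-3.8, -9.6, -0.4]
grip_width: 0.0102
```

jog_arm(
  deltas=[
    {"x": -0.3,"y": 0.8,"z": 0.1,"yaw": 0},
    {"x": -0.6,"y": 1.6,"z": 0.2,"yaw": 0},
  ],
)

```text
t: 31.4
tool_pos: [0.4856, 0.0371, 0.1345]
tool_rot: [-0.001, 0.001, 1.0, -0.003]
ft_force: [-5.6, -9.8, -0.1]
grip_width: 0.0102
```

jog_arm(
  deltas=[
    {"x": 0,"y": 0,"z": 0,"yaw": 0},
    {"x": 0,"y": 0,"z": 0,"yaw": 0},
    {"x": 0,"y": 0,"z": -30,"yaw": 0},
    {"x": -10,"y": 3,"z": -60,"yaw": 0},
    {"x": -55,"y": 18,"z": -64,"yaw": 0},
    {"x": -100,"y": 33,"z": -64,"yaw": 0},
    {"x": -143,"y": 47,"z": -64,"yaw": 0},
    {"x": -168,"y": 55.5,"z": -54,"yaw": 0},
    {"x": -168,"y": 55.5,"z": -34,"yaw": 0},
    {"x": -168,"y": 55.5,"z": -12,"yaw": 0},
    {"x": -168,"y": 55.5,"z": -0.5,"yaw": 0},
  ],
  hand=0.35,
)

```text
t: 32.5
tool_pos: [0.6548, 0.0964, 0.1332]
tool_rot: [-0.0, -0.0, 1.0, 0.001]
ft_force: [-0.1, -0.8, -0.4]
grip_width: 0.0298
```

jog_arm(
  deltas=[
    {"x": 0,"y": 0,"z": 0,"yaw": 0},
    {"x": 0,"y": 0,"z": 0,"yaw": 0},
    {"x": 0,"y": 0,"z": 0,"yaw": 0},
    {"x": 0,"y": 0,"z": 0,"yaw": 0},
  ],
  hand=0,
)

```text
t: 32.9
tool_pos: [0.6538, 0.0959, 0.1343]
tool_rot: [-0.001, 0.0, 1.0, 0.001]
ft_force: [-1.3, 3.4, -7.9]
grip_width: 0.0102
```

jog_arm(
  deltas=[
    {"x": 0.3,"y": -1.6,"z": 0.3,"yaw": 0},
    {"x": 0.6,"y": -3.3,"z": 0.5,"yaw": 0},
  ],
)

```text
t: 33.1
tool_pos: [0.6536, 0.0934, 0.1341]
tool_rot: [-0.0, -0.0, 1.0, 0.002]
ft_force: [-1.2, 7.6, -7.2]
grip_width: 0.0103
```

jog_arm(
  deltas=[
    {"x": 0.5,"y": -1.6,"z": 0.2,"yaw": 0},
    {"x": 0.9,"y": -3.2,"z": 0.3,"yaw": 0},
  ],
)

```text
t: 33.3
tool_pos: [0.6533, 0.0914, 0.1341]
tool_rot: [0.0, -0.0, 1.0, 0.003]
ft_force: [-1.6, 10.1, -7.7]
grip_width: 0.0104
```

jog_arm(
  deltas=[
    {"x": 0.3,"y": -0.9,"z": 0.1,"yaw": 0},
    {"x": 0.6,"y": -1.8,"z": 0.1,"yaw": 0},
  ],
)

```text
t: 33.5
tool_pos: [0.6529, 0.0902, 0.1341]
tool_rot: [0.001, -0.001, 1.0, 0.003]
ft_force: [0.1, 11.3, -7.0]
grip_width: 0.0105
```

jog_arm(
  deltas=[
    {"x": 0,"y": 0,"z": 0,"yaw": 0},
    {"x": 0,"y": 0,"z": 0,"yaw": 0},
    {"x": 0,"y": 0,"z": -30,"yaw": 0},
    {"x": 8,"y": 4,"z": -60,"yaw": 0},
    {"x": 50,"y": 27,"z": -64,"yaw": 0},
    {"x": 90,"y": 48,"z": -64,"yaw": 0},
    {"x": 113,"y": 60.5,"z": -54,"yaw": 0},
    {"x": 113,"y": 60.5,"z": -34,"yaw": 0},
    {"x": 113,"y": 60.5,"z": -12,"yaw": 0},
    {"x": 113,"y": 60.5,"z": -1,"yaw": 0},
  ],
  hand=0.35,
)

```text
t: 34.5
tool_pos: [0.5404, 0.1465, 0.1351]
tool_rot: [0.001, 0.001, 1.0, -0.001]
ft_force: [-1.4, 0.5, -1.2]
grip_width: 0.0299
```

jog_arm(
  deltas=[
    {"x": 0,"y": 0,"z": 0,"yaw": 0},
    {"x": 0,"y": 0,"z": 0,"yaw": 0},
    {"x": 0,"y": 0,"z": 0,"yaw": 0},
    {"x": 0,"y": 0,"z": 0,"yaw": 0},
  ],
  hand=0,
)

```text
t: 34.9
tool_pos: [0.54, 0.1471, 0.1352]
tool_rot: [0.0, 0.0, 1.0, -0.0]
ft_force: [0.7, 0.3, -2.0]
grip_width: 0.01
```

jog_arm(
  deltas=[
    {"x": -1.7,"y": -0.3,"z": 0.2,"yaw": 0},
    {"x": -3.3,"y": -0.8,"z": 0.4,"yaw": 0},
  ],
)

```text
t: 35.1
tool_pos: [0.5426, 0.1469, 0.1348]
tool_rot: [-0.0, 0.0, 1.0, 0.0]
ft_force: [-3.3, 1.4, 1.9]
grip_width: 0.01
```

jog_arm(
  deltas=[
    {"x": -1.6,"y": -0.5,"z": 0.1,"yaw": 0},
    {"x": -3.2,"y": -1.1,"z": 0.2,"yaw": 0},
  ],
)

```text
t: 35.3
tool_pos: [0.545, 0.1465, 0.1346]
tool_rot: [-0.001, -0.0, 1.0, 0.001]
ft_force: [-7.7, 2.5, 5.1]
grip_width: 0.0103
```

jog_arm(
  deltas=[
    {"x": -1.0,"y": -0.4,"z": 0.1,"yaw": 0},
    {"x": -2.0,"y": -0.8,"z": 0.2,"yaw": 0},
  ],
)

```text
t: 35.5
tool_pos: [0.5463, 0.1462, 0.1345]
tool_rot: [-0.001, -0.0, 1.0, 0.002]
ft_force: [-7.9, 4.5, 6.5]
grip_width: 0.0098
```

jog_arm(
  deltas=[
    {"x": -1.0,"y": -0.4,"z": 0.1,"yaw": 0},
    {"x": -1.6,"y": -0.7,"z": 0.1,"yaw": 0},
  ],
)

```text
t: 35.7
tool_pos: [0.5475, 0.1459, 0.1344]
tool_rot: [-0.002, -0.0, 1.0, 0.002]
ft_force: [-8.6, 5.0, 6.4]
grip_width: 0.0102
```

jog_arm(
  deltas=[
    {"x": 0,"y": 0,"z": 0,"yaw": 0},
    {"x": 0,"y": 0,"z": 0,"yaw": 0},
    {"x": 0,"y": 0,"z": -30,"yaw": 0},
    {"x": 0,"y": 0,"z": -70,"yaw": 0},
    {"x": 0,"y": 0,"z": -100,"yaw": 0},
    {"x": 30,"y": 30,"z": -120,"yaw": 0},
    {"x": 60,"y": 60,"z": -120,"yaw": 0},
    {"x": 60,"y": 60,"z": -120,"yaw": 0},
    {"x": 60,"y": 60,"z": -120,"yaw": 0},
  ],
  hand=0.35,
)

```text
t: 36.6
tool_pos: [0.4904, 0.2043, 0.2545]
tool_rot: [0.001, -0.0, 1.0, -0.0]
ft_force: [-0.0, 0.5, 0.2]
grip_width: 0.0301
```

```bash
python3 -c "
from h import *
o=manip.get_obs();print(o['t'],o['tool_pos'],o['ft_force'])
a=snap('scene','sc9')['pixels'][130:280,130:400]; b=snap('top','top9')['pixels'][135:265,120:390]
cv2.imwrite('pics/fin.png',cv2.cvtColor(cv2.resize(np.vstack([a,b]),None,fx=2,fy=2),cv2.COLOR_RGB2BGR))"
```

```text
36.6 [0.49037414 0.2042919  0.25450543] [-0.02365765  0.51343652  0.17891281]
```

View pics/fin.png

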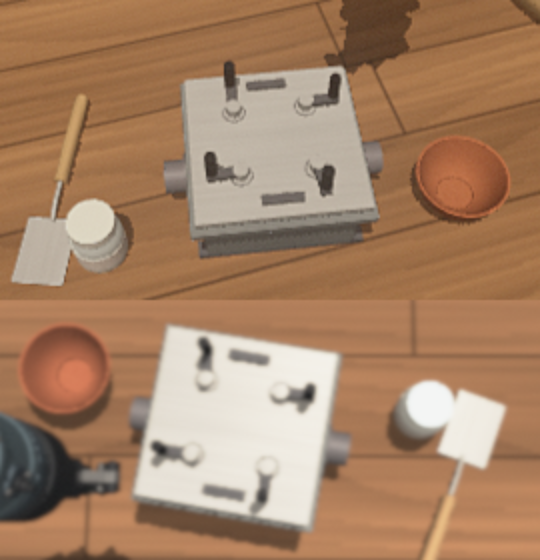

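The picture shows all four cranks turned about 90–95° and at similar angles. The cover looks flat (scene crop about (185..375, 70..235)), the bowl, jar and spatula are where they were, and the gripper is clear.

```bash
python3 -c "
from station import manip
print(manip.finish_job())"
```

```text
the job is handed in; nothing more can be done
None
```

All four crank screws are tight by my wrist readings, the cover looks flat, and I handed the job in at about 37 s of the 72 s. The hand-in reports no verdict.

- **First round:** I turned them crosswise a, c, b, d, each to about 0.5–0.6 rad.
- **Second round:** I brought a to about 1.35 rad. Then I tightened c, a, b and d in that order, until the push on each peg had risen about 3.4–4.3 N above its running value. That meant visiting a twice, to keep the cover's tilt small.
- **Last checks:** I went back over three screws.
  - **a:** read about 10.9 N, against a baseline of about 8.
  - **c:** read about 11.1 N, a little below its first 11.7 N.
  - **b:** had eased slightly (8.1 N where it had read 9.7), so I took it up to 9.9 N; its baseline is about 6.
  - **d:** was tightened last at about 12.4 N (baseline about 8) and not rechecked.
- **Final picture:** The cover looks flat, with the cranks at similar angles. The bowl, jar and spatula have not moved, and the gripper is clear with no force on it.

I could not measure the cover's tilt or each screw's force on it directly. The wrist readings scatter by about 1 N.

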